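# Put the door keys away under the tray unit's snap-fit cover

### The job

Pinch the two opposing side tabs on the cover of the grey tray unit evenly and gently together until the cover comes free, without tugging at it while it is still caught, and slide it fully open towards the front of the unit. Then lay the pair of door keys flat in the pocket it uncovers, let go, and leave everything else on the console table where it stands.

Things in the scene. Friction and masses are not known exactly. Their poses are not given: they have to be found in the camera images.
- unit: Light grey plastic pull-out tray unit, fixed: base 220 x 160 x 50 mm (x, y, z); origin at its underside's centre, z up, front faces -x. On top sits a key box 200 x 110 mm, walls to 89 mm above the table, with a flat sliding cover (top 94 mm above the table). On the cover stands a grip bridge 49 x 36 mm, top 128 mm above the table, with a tab on its +y and on its -y side.
- keybox_mid (a point): Nominal middle of the key box on the unit's top (unit x 0, y 0, 50 mm above the table; axes as the unit's). The box was shoved across by hand and now sits fast: box, cover, tabs and pocket are all really up to 10 mm to either side of it along the unit's y (not reported: feel or look for it).
- tabs_mid (a point): Nominal point midway between the two tabs, cover shut (unit x 0, y 0, 110 mm above the table, half-way up the pads; fixed to the unit, same 10 mm doubt). Pads: 37 mm long in x, 97 to 123 mm above the table, 50 mm over their outer faces; at each front end (x -18 to -14 mm) a ridge 3 mm proud to pull against. The tabs travel with the cover.
- catch_mid (a point): Where the cover is caught, under it (unit x -17 mm, y 0, 84 mm above the table). Each pad has its own spring, 1.5 N/mm: its barb clears the catch 4.5 mm in, the pad meets its stop 6.5 mm in. Both must be in together (37 to 41 mm over the pads) for the cover's first 16 mm of slide. The tabs crack if fingers press the unit with over 30 N in all.
- pocket_mid (a point): Nominal centre of the pocket's floor (unit x 57 mm, y 0, 54 mm above the table; same 10 mm doubt along y). Inside 74 mm (x) by 98 mm (y), 35 mm deep; uncovered when the cover has slid back.
- cover (a joint): How far the cover has slid towards the unit's -x (m): 0 shut, 0.085 fully open; about 2 N friction; it stays where it is left.
- catch (a joint): How far the cover's catch is strained by pulling the cover while a barb is caught (m): 0 at rest, 4 N/mm; it breaks beyond 0.003 (12 N). With a barb caught the cover moves about 1.5 mm freely and then pulls on the catch.
- keys_grip (a point): Two aluminium door keys screwed side by side into one black plastic grip, rigid, 60 g, lying flat: the grip is 34 x 14 x 16 mm (x, y, z) and this point is the grip's centre, 8 mm above its underside; the keys stick out along +x to 52 mm from this point, 18 mm wide over both, at half height.
- paperweight: Bystander: round glass paperweight, 60 mm across, 37 mm high; origin at its underside's centre.
- plate: Bystander: white porcelain plate with evil-eye rings, 120 mm across, 13 mm high; origin at its underside's centre.
- comb: Bystander: black plastic comb, 160 x 32 x 5 mm; origin at its underside's centre, length along x.
- glasses_case: Bystander: brown spectacle case, 160 x 62 x 42 mm; origin at its underside's centre, length along x.
- cologne: Bystander: green glass cologne bottle, 52 mm across, 150 mm high; origin at its underside's centre.
- bowl: Bystander: brass bowl, 100 mm across, 45 mm high; origin at its underside's centre.
Mind the look-alikes: they are no part of the job. What is meant by the part that bears keys_grip is not yellow, and is the smaller of those in its own colour.

How it is judged:
On the way, in this order (a step that is already met when the one before it is completed fails the run):
1. the cover is freed from its catch (slid 18 mm or more) (value of joint cover above 0.018 m), for 0.1 s.
2. the cover is slid fully open (78 mm or more) (value of joint cover above 0.078 m), for 0.2 s.
3. the keys are down in the pocket (x of keys_grip in the frame of unit between 0.02 and 0.094 m and y of keys_grip in the frame of unit between -0.059 and 0.059 m and height (world z) of keys_grip below 0.07 m), for 0.1 s.
At the end, for the whole second after the job is handed in: The cover is open by at least 75 mm and still, and the keys lie flat (within 0.2 rad) down in the pocket (grip centre within the pocket's sides and lower than 70 mm above the table) (all of step 3 and value of joint cover above 0.075 m and angle between keys_grip's own z axis and vertical below 0.2 rad and velocity of joint cover below 0.01 m/s); the robot touches nothing.
It fails at once if the catch is broken by pulling at a caught cover (strained over 3 mm) (value of joint catch above 0.003 m).
It fails at once if the fingers press the unit and its tabs with more than 30 N (contact force between the fingers and unit above 30 N).
It fails at once if a bystander is moved more than 20 mm (distance of any of paperweight, plate, comb, glasses_case, cologne, bowl from where it was at the start of the episode above 0.02 m).
It also fails if it takes over 72 s, if anything falls off the work surface, if the arm or the gripper's body presses on something with over 40 N, if the wrist force passes 120 N, or if a joint passes its speed limit or range.

### The arm

A 6-joint arm with a two-finger parallel gripper is mounted at the origin on the work surface. World frame = base frame: x ahead of the robot, y to its left, z up, the work surface at z = 0. Lengths are in m, angles in rad, forces in N, time in s.
With the tool pointing down it reaches from about 0.35 to 0.875 m from the base axis. Payload 4.2 kg.
Tool frame: the origin (TCP) lies on the centre line of the jaws, within the pads' length; the fingertips stand 8 mm ahead of it and the grasp point (between the pads) lies 11 mm behind it; z points along the fingers, y is the direction in which the jaws open and shut (so a half turn about z gives the same grasp; the last joint's range is limited). The gripper opens to 87 mm and grips with 3 to 60 N. Pads are 19 mm wide; open, the fingers measure 117 mm over their backs; the gripper's body (75 mm by 190 mm) begins 51 mm behind the grasp point.
Start: joints at [-0.918, 0.385, 0.008, 0, -1.194, -0.259], TCP at [0.24, -0.577, 0.192] pointing down, gripper open.
Joint ranges: [-3.14, 3.14], [-1.21, 2.06], [-1.07, 1.41], [-3.16, 2.05], [-2.99, -0.16], [-3.1, 3.1]. Speed limits (rad/s): [2.79, 2.79, 3.14, 3.14, 3.14, 3.14].

### API

Orientations are given as a 3x3 rotation matrix whose columns are the frame's x, y, z axes.
In Python, from station import get_state, camera, close_job, boxes_of, regions_of, place_of gives the robot as it stands.
- The arm moves only by the tool carry_out, never from a script. Its arguments are lists of equal length, an entry for each row: "xyz": the shift along the tool's x, y, z scaled (see below), a list of three; "rot": the turn, a rotation vector about the tool's x, y, z scaled (see below), a list of three. A call has 1 to 10 rows; each row shifts and turns the commanded pose from where the row before left it, along the tool's axes as they then stand; what a row does not reach is not made up. The controller multiplies each number of a shift by 150 mm and each number of a turn by 180 degrees. A row lasts 1/8 s, in which the tool goes at most 62.5 mm and 10.7 degrees, less where a joint would pass 70% of its speed; a pose out of reach is approached as far as the arm can. A call with a number of a shift or a turn outside -1 to 1 is refused whole. A call with a gripper value outside its range is refused whole. "claw" is the opening, from 0 (shut) to 1 (fully open), set as the call begins (left out, the last holds). The fingers move at their own pace and stop on an object; "force" is the grip in N (left out, the last holds). Time passes only in rows, so rows that do not move let the fingers close. It gives the time, the measured TCP pose, the force and the opening at its end, in the units of the state.
- get_state(): the state, without advancing time (a new reading comes with each control period).
- camera(name): name is "side" or "top"; returns a dict with "image" (420x560x3 uint8, red, green, blue), "range_z" (420x560 float32, m along the optical axis (not along the pixel's ray), 0 where there is no reading), "mtx" (3x3 intrinsics, pixels), "distortion" ([k1, k2, p1, p2, k3] as OpenCV has them; the pictures are not rectified), "camera_from_world" (4x4, takes a point from world to camera coordinates). Camera axes: x right, y up, looking along -z (the intrinsics and any distortion apply to the point x, -y, -z); pixel columns grow to the right and rows downward; lengths in m; the calibration is good to about 2 mm. A picture is of the moment at which its call begins.
- close_job(): hands the job in, once; it reports no verdict.
Trained networks look in a picture, given as the dict that the camera call returned (one of the last four; its "shot" number tells which), for a name from the list of things; names that differ only in an ending like _2 or _b are one class to them, and where a whole thing is asked for, a point or a joint stands for the part that bears it (a point fixed in the world has none). Each returns a list of dicts, best first, with "confidence" (0 to 1); they miss things now and then, are a little off and sometimes report something else, mostly with a low value. They report only what shows in the picture. A call takes as long as a camera call. They do not tell look-alikes from the thing itself.
- boxes_of(picture, name): "xy" ([column, row] in pixels, amid what is visible of it).
- regions_of(picture, name): "pixels" (420x560 bool, what is visible of it) and "xy" ([column, row] in pixels, amid what is visible of it).
- place_of(picture, name): "xy" ([column, row] in pixels: a listed point, or the origin of a listed thing).
The state is a dict: "time": time; "qpos": joint angles; "joint_vel": joint speeds; "joint_efforts": joint torques, N m; "position": TCP position; "tcp_rot": TCP orientation; "ft_force": force on the tool from outside, world axes, zero at the start; "torque": the same for the moment, N m; "opening": finger opening in m.
Only numpy, scipy, OpenCV 4.12 (cv2) and the standard library are available. Lean on these libraries where they do the work, as an engineer would, in place of code of your own. Each camera call takes 0.05 s, during which the arm holds its last target.

## Working session

There is one attempt and no reset: what is moved stays moved. The work goes in short steps, Python scripts to look and compute and a tool call to move; the robot and the scene stay as the last step left them, time stands still between calls to the robot, and variables do not carry over. Pictures are saved under pics/ and viewed, and the job is handed in when it is done.

Besides the shell and the picture viewer there is one more tool, called after "Call:" by a JSON object that holds its "api" and its "payload", one argument or row to a line. carry_out: Moves the arm, as the interface text tells. Shifts and turns lie within -1 to 1; 1 stands for 150 mm of shift or 180 degrees of turn. Its arguments: {"type":"object","properties":{"xyz":{"type":"array","items":{"type":"array","items":{"type":"number"}}},"rot":{"type":"array","items":{"type":"array","items":{"type":"number"}}},"claw":{"type":"number"},"force":{"type":"number"}},"required":["xyz","rot"]}

```bash
mkdir -p pics; ls; cat > h.py <<'E'
import numpy as np, cv2
from station import *
def snap(n,tag):
    c=camera(n); cv2.imwrite(f'pics/{tag}.png',c['image'][:,:,::-1]); return c
def proj(c,P):
    P=np.atleast_2d(P); T=np.array(c['camera_from_world']); q=P@T[:3,:3].T+T[:3,3]
    q=q*[1,-1,-1]
    return cv2.projectPoints(q.reshape(-1,1,3),np.zeros(3),np.zeros(3),np.array(c['mtx']),np.array(c['distortion']))[0].reshape(-1,2)
def ray(c,xy):
    u=cv2.undistortPoints(np.array(xy,float).reshape(-1,1,2),np.array(c['mtx']),np.array(c['distortion'])).reshape(-1,2)
    d=np.c_[u[:,0],-u[:,1],-np.ones(len(u))]
    T=np.array(c['camera_from_world']);R=T[:3,:3];o=-R.T@T[:3,3]
    return o,d@R   # multiply by range_z
def atz(c,xy,z):
    o,d=ray(c,xy); return o+d*((z-o[2])/d[:,2:3])
def dep(c,xy):
    o,d=ray(c,xy); xy=np.atleast_2d(xy).round().astype(int)
    return o+d*c['range_z'][xy[:,1],xy[:,0]][:,None]
def cloud(c,mask=None):
    m=c['range_z']>0
    if mask is not None:m&=mask
    v,u=np.nonzero(m); o,d=ray(c,np.c_[u,v]); return o+d*c['range_z'][v,u][:,None],np.c_[u,v]
E
python3 - <<'E'
from h import *
np.set_printoptions(precision=4,suppress=True)
print(get_state())
for n in['top','side']:
    c=snap(n,n+'0')
    for nm in ['unit','keys_grip','paperweight','plate','comb','glasses_case','cologne','bowl','tabs_mid','keybox_mid','pocket_mid']:
        try:
            for r in place_of(c,nm): print(n,nm,np.round(r['xy'],1),round(r['confidence'],2), dep(c,[r['xy']])[0])
        except Exception as e: print(nm,e)
E
```

```text
pics
{'time': 0.0, 'qpos': array([-0.9184,  0.3855,  0.0066, -0.0005, -1.194 , -0.2586]), 'joint_vel': array([ 0.0007, -0.0019,  0.0015, -0.0011,  0.0004,  0.0006]), 'joint_efforts': array([  0.0015, -39.0665,  18.7404,   4.2198,   0.0111,  -0.0002]), 'position': array([ 0.2396, -0.5765,  0.1905]), 'tcp_rot': array([[-0.9235, -0.3836, -0.001 ],
       [-0.3836,  0.9235,  0.002 ],
       [ 0.0001,  0.0022, -1.    ]]), 'ft_force': array([ 0.556 , -0.8954,  0.8196]), 'torque': array([-0.0181,  0.0104,  0.0372]), 'opening': 0.0868149472267268}
top unit [245.7 191. ] 0.88 [0.5427 0.1188 0.1295]
top unit [139.1 254. ] 0.21 [0.3823 0.4118 0.0435]
top keys_grip [344.4 238.6] 0.81 [ 0.429  -0.1477  0.0217]
top keys_grip [383.9 227.4] 0.55 [ 0.4629 -0.2634 -0.0002]
top keys_grip [351.7 197.7] 0.54 [ 0.5472 -0.1729  0.0027]
top paperweight [404.6 148.5] 0.72 [ 0.6832 -0.3175  0.0361]
top plate [347.3 148.2] 0.71 [ 0.6896 -0.1602  0.0138]
top comb [289.4 245.9] 0.82 [ 0.4082  0.0047 -0.0006]
top glasses_case [140.6 253.1] 0.77 [0.3847 0.4079 0.0434]
top cologne [148.9 157.3] 0.58 [0.6453 0.392  
[... 208 characters left out ...]
7 0.1801 0.0632]
side keys_grip [331.7 187.4] 0.84 [ 0.4187 -0.1523  0.0174]
side keys_grip [288.3 178.7] 0.69 [ 0.5445 -0.1709  0.0168]
side paperweight [253.8 146.6] 0.52 [ 0.6713 -0.2998  0.0235]
side plate [235.5 181.6] 0.81 [ 0.6914 -0.1377  0.0128]
side comb [336.  233.3] 0.97 [0.393  0.0088 0.0005]
side cologne [187.3 354.8] 0.93 [0.6528 0.4298 0.043 ]
side cologne [266.9 237.2] 0.59 [0.548  0.1406 0.0944]
side bowl [359.4 142.1] 0.93 [ 0.3512 -0.3728  0.0283]
side tabs_mid [260.2 226.9] 0.6 [0.5702 0.1066 0.0905]
side keybox_mid [261.8 245.9] 0.89 [0.5542 0.1695 0.0949]
side keybox_mid [257.6 259. ] 0.41 [0.5628 0.1791 0.0602]
side pocket_mid [238.5 233.9] 0.59 [0.6135 0.143  0.0964]
```

View pics/top0.png

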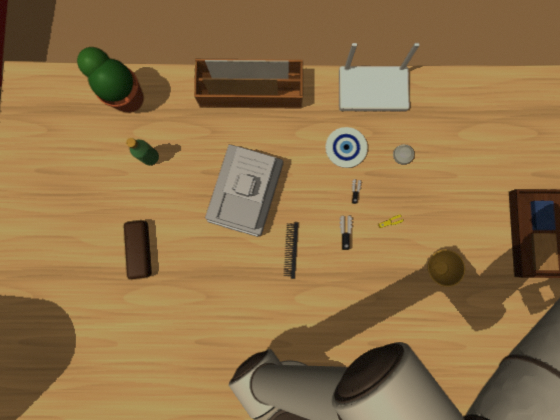

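View pics/side0.png

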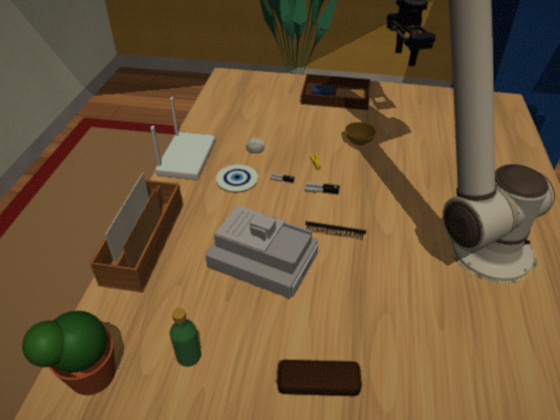

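```bash
python3 - <<'E'
import cv2
a=cv2.imread('pics/top0.png')[180:260,320:405]; b=cv2.imread('pics/side0.png')[150:220,270:360]
cv2.imwrite('pics/crop0.png',cv2.hconcat([cv2.resize(a,(400,400),interpolation=2),cv2.resize(b,(400,400),interpolation=2)]))
a=cv2.imread('pics/top0.png')[140:250,190:300]
cv2.imwrite('pics/crop1.png',cv2.resize(a,(600,600),interpolation=2))
E
```

```text
(no output)
```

View pics/crop0.png

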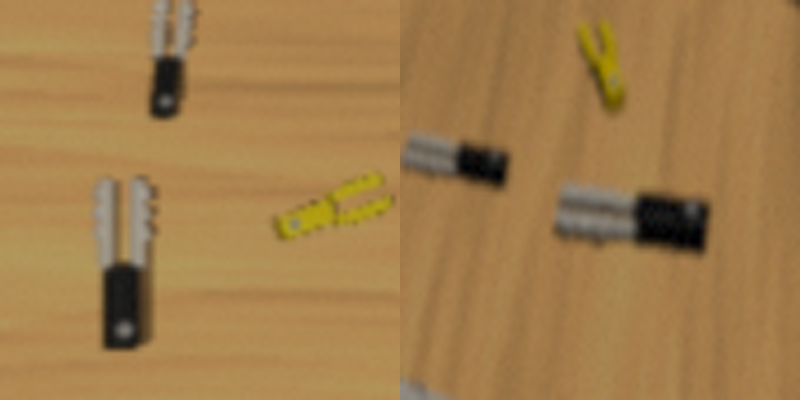

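View pics/crop1.png

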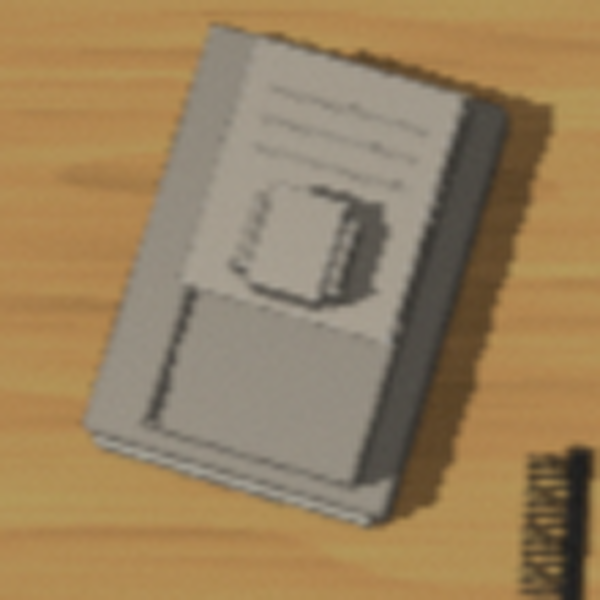

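Look-alikes: larger black pair (346,238), small black pair (355,192) and yellow pair (391,221). The task asks for the smaller pair, not yellow, so I choose (355,192). The crop shows it about 24 px long, roughly 67 mm, against the 69 mm specified. Next I measure the unit and keys.

```bash
python3 - <<'E'
from h import *
np.set_printoptions(precision=4,suppress=True)
for n in['top','side']:
    c=camera(n)
    P,uv=cloud(c)
    near=(abs(P[:,0]-.55)<.16)&(abs(P[:,1]-.12)<.16)
    for lo,hi in[(.04,.06),(.087,.101),(.12,.135),(.115,.14)]:
        m=near&(P[:,2]>lo)&(P[:,2]<hi)
        r=cv2.minAreaRect(P[m][:,:2].astype(np.float32)*1000)
        print(n,lo,hi,m.sum(),np.median(P[m][:,2]),r)
    m=near&(abs(P[:,2])<.02); print('table z',np.median(P[m][:,2]),P[m][:,2].std())
    T=np.array(c['camera_from_world']);print('cam pos',-T[:3,:3].T@T[:3,3])
    for r in regions_of(c,'keys_grip'):
        q=dep(c,[r['xy']])[0]; k=r['pixels']; v,u=np.nonzero(k)
        W=atz(c,np.c_[u,v],.008); rr=cv2.minAreaRect((W[:,:2]*1000).astype(np.float32))
        print(n,'keys',np.round(r['xy'],1),r['confidence'],k.sum(),rr)
        img=c['image'].astype(int).sum(2); d=img[v,u]<200
        print('   dark',d.sum(),W[d].mean(0) if d.any() else None,'light',W[~d].mean(0) if (~d).any() else None, 'maxlen', )
    for r in place_of(c,'keys_grip'): print('place',r['xy'],r['confidence'],atz(c,[r['xy']],.008))
E
```

```text
top 0.04 0.06 1489 0.04939630415302343 ((560.7373046875, 132.67929077148438), (162.80491638183594, 226.52980041503906), 73.92120361328125)
top 0.087 0.101 1713 0.09358117992988935 ((562.1441040039062, 124.42613220214844), (112.68378448486328, 199.8309326171875), 73.81114196777344)
top 0.12 0.135 343 0.1271567137126406 ((560.83544921875, 123.25180053710938), (55.977752685546875, 48.98930740356445), 73.13784790039062)
top 0.115 0.14 361 0.1270106653928207 ((561.2267456054688, 124.54287719726562), (58.67591857910156, 48.98930740356445), 73.13784790039062)
table z -0.00012970335775053243 0.002445130744242313
cam pos [0.3727 0.0206 1.1288]
top keys [343.2 231.6] 0.54 258 ((447.0748291015625, -153.19064331054688), (31.06698989868164, 93.02950286865234), 89.3914794921875)
   dark 120 [ 0.4242 -0.153   0.008 ] light [ 0.4666 -0.1521  0.008 ] maxlen
top keys [348.3 147.5] 0.27 1293 ((695.151611328125, -158.9149169921875), (112.903564453125, 119.16576385498047), 89.71056365966797)
   dark 176 [ 0.6961 -0.1575  0.008 ] light [ 0.6937 -0.1591  0.008 ] maxlen
place [340.7, 240.4] 0.66 [[ 0.4246 -
[... 596 characters left out ...]
442382812, 122.7042465209961), (58.99917984008789, 50.5876350402832), 74.77893829345703)
table z 0.00016913052251554817 0.003660574838782394
cam pos [0.3974 0.8945 0.8895]
side keys [321.8 187.6] 0.76 275 ((446.0971984863281, -155.80198669433594), (91.28462982177734, 40.08940887451172), 2.727811098098755)
   dark 134 [ 0.4232 -0.1571  0.008 ] light [ 0.4647 -0.1565  0.008 ] maxlen
side keys [315.5 161.2] 0.67 41 ((476.573974609375, -272.282958984375), (15.196844100952148, 45.871456146240234), 14.584110260009766)
   dark 3 [ 0.4786 -0.2657  0.008 ] light [ 0.4751 -0.2735  0.008 ] maxlen
place [334.0, 189.2] 0.58 [[ 0.4119 -0.1569  0.008 ]]
place [317.9, 166.6] 0.41 [[ 0.4675 -0.253   0.008 ]]
```

```bash
python3 - <<'E'
from h import *
np.set_printoptions(precision=4,suppress=True)
for n in['top','side']:
    c=camera(n)
    uc,vc=proj(c,[[.56,-.18,.008]])[0]
    P,uv=cloud(c); 
    W=atz(c,uv,.008)
    im=c['image'].astype(int)[uv[:,1],uv[:,0]]
    s=im.sum(1); sat=im.max(1)-im.min(1)
    near=(abs(W[:,0]-.565)<.05)&(abs(W[:,1]+.18)<.035)
    dk=near&(s<130); lt=near&(sat<45)&(s>230)
    for nm,m in(('dark',dk),('light',lt)):
        w=W[m][:,:2]; r=cv2.minAreaRect((w*1000).astype(np.float32))
        print(n,nm,m.sum(),w.mean(0),r,uv[m].mean(0))
    a=W[dk][:,:2].mean(0);b=W[lt][:,:2].mean(0); print('yaw',np.degrees(np.arctan2(*(b-a)[::-1])),np.linalg.norm(b-a))
    g=np.nonzero(dk)[0]
    i=c['image'].copy(); i[uv[dk][:,1],uv[dk][:,0]]=[255,0,0]; i[uv[lt][:,1],uv[lt][:,0]]=[0,0,255]
    v,u=int(vc),int(uc); cv2.imwrite(f'pics/k{n}.png',cv2.resize(i[v-25:v+25,u-25:u+25,::-1],(400,400),interpolation=0))
a=cv2.hconcat([cv2.imread('pics/ktop.png'),cv2.imread('pics/kside.png')]);cv2.imwrite('pics/k.png',a)
E
```

```text
top dark 39 [ 0.5514 -0.181 ] ((548.4498291015625, -181.42105102539062), (11.395341873168945, 29.10364532470703), 89.19026947021484) [354.8462 195.9744]
top light 65 [ 0.5806 -0.1851] ((568.8136596679688, -184.5414581298828), (22.846086502075195, 58.29717254638672), 89.09139251708984) [356.1385 185.9077]
yaw -8.016854723185197 0.029482782464625337
side dark 49 [ 0.5474 -0.1819] ((546.9364013671875, -182.4925537109375), (28.90940284729004, 22.899110794067383), 9.042366981506348) [287.8163 178.5918]
side light 67 [ 0.5802 -0.1854] ((569.3193359375, -183.81939697265625), (28.245115280151367, 56.1067008972168), 84.6628646850586) [276.806  176.6567]
yaw -6.035780696605327 0.032982242294806466
```

View pics/k.png

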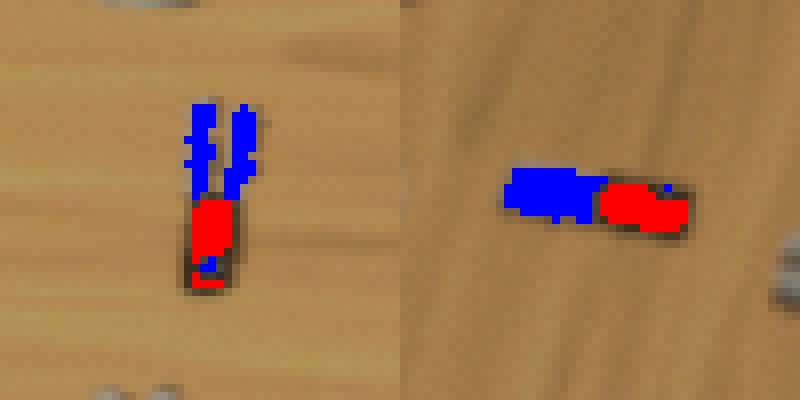

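```bash
cat >> h.py <<'E'
from scipy.spatial.transform import Rotation as Ro
UY=np.radians(-16.1); ux=np.array([np.cos(UY),np.sin(UY),0]); uy=np.array([-np.sin(UY),np.cos(UY),0])
def down(yang): # tool y at world angle (deg), z down
    a=np.radians(yang); y=np.array([np.cos(a),np.sin(a),0]); z=np.array([0,0,-1.]); return np.c_[np.cross(y,z),y,z]
def go(pos,yang):
    s=get_state(); R=np.array(s['tcp_rot']); T=down(yang)
    rv=Ro.from_matrix(R.T@T).as_rotvec()
    d=np.array(pos)-s['position']
    print('t',s['time'],'pos',s['position'],'rot total/180',np.round(rv/np.pi,4),'| shift in cur tool axes/150',np.round(R.T@d/.15,3),'| in target axes',np.round(T.T@d/.15,3))
E
python3 -c "
from h import *
go([.5614,.1235,.19],73.9)"
```

```text
t 1.6 pos [ 0.23980779 -0.57712758  0.19153794] rot total/180 [ 0.     -0.      0.2148] | shift in cur tool axes/150 [-3.772  3.491  0.01 ] | in target axes [-0.765  5.082  0.01 ]
```

Call:
{"api": "carry_out", "payload": {
  "xyz": [
    [0,0,0],
    [0,0,0],
    [0,0,0],
    [0,0,0]
  ],
  "rot": [
    [0,0,0.0538],
    [0,0,0.0538],
    [0,0,0.0538],
    [0,0,0.0538]
  ],
  "claw": 1,
  "force": 10
}}

```text
time: 2.1
position: [0.2398, -0.5771, 0.1916]
tcp_rot: [[-0.959, 0.284, 0.0], [0.284, 0.959, -0.0], [-0.0, -0.0, -1.0]]
ft_force: [0.7, 0.6, -0.3]
opening: 0.0871
```

```bash
python3 -c "
from h import *
go([.5614,.1235,.19],73.9)"
```

```text
t 2.1 pos [ 0.2398333  -0.57714321  0.19155296] rot total/180 [-0.      0.     -0.0022] | shift in cur tool axes/150 [-0.729  5.087  0.01 ] | in target axes [-0.764  5.082  0.01 ]
```

Call:
{"api": "carry_out", "payload": {
  "xyz": [
    [-0.0456,0.318,0],
    [-0.0456,0.318,0],
    [-0.0456,0.318,0],
    [-0.0456,0.318,0],
    [-0.0456,0.318,0],
    [-0.0456,0.318,0],
    [-0.0456,0.318,0],
    [-0.0456,0.318,0],
    [-0.0456,0.318,0],
    [-0.0456,0.318,0]
  ],
  "rot": [
    [0,0,0],
    [0,0,0],
    [0,0,0],
    [0,0,0],
    [0,0,0],
    [0,0,0],
    [0,0,0],
    [0,0,0],
    [0,0,0],
    [0,0,-0.0022]
  ]
}}

```text
time: 3.35
position: [0.439, -0.1366, 0.192]
tcp_rot: [[-0.962, 0.271, 0.001], [0.271, 0.962, -0.0], [-0.001, 0.0, -1.0]]
ft_force: [0.3, 1.2, -1.2]
opening: 0.087
```

Call:
{"api": "carry_out", "payload": {
  "xyz": [
    [-0.0456,0.318,0],
    [-0.0456,0.318,0],
    [-0.0456,0.318,0],
    [-0.0456,0.318,0],
    [-0.0456,0.3,0],
    [-0.0456,0.15,0],
    [0,0,0],
    [0,0,0]
  ],
  "rot": [
    [0,0,0],
    [0,0,0],
    [0,0,0],
    [0,0,0],
    [0,0,0],
    [0,0,0],
    [0,0,0],
    [0,0,0]
  ]
}}

```text
time: 4.35
position: [0.5476, 0.0985, 0.1915]
tcp_rot: [[-0.962, 0.273, -0.001], [0.273, 0.962, -0.0], [0.001, -0.001, -1.0]]
ft_force: [-0.2, -0.4, -0.2]
opening: 0.0873
```

```bash
python3 -c "
from h import *
go([.5614,.1235,.19],73.9)
print(get_state())"
```

```text
t 4.35 pos [0.54761709 0.09850187 0.19145117] rot total/180 [-0.0002 -0.0002  0.0016] | shift in cur tool axes/150 [-0.043  0.185  0.01 ] | in target axes [-0.042  0.186  0.01 ]
{'time': 4.35, 'qpos': array([ 4.69247422e-01,  2.68861373e-01, -1.62311710e-01, -4.54260660e-05,
       -1.14045354e+00, -2.31610787e+00]), 'joint_vel': array([-0.00733845, -0.01104985, -0.00484144,  0.00030958,  0.00299869,
       -0.00074926]), 'joint_efforts': array([ 3.70651530e-01, -3.21370375e+01,  1.83829504e+01,  4.03283626e+00,
       -6.47843862e-02,  2.42567503e-04]), 'position': array([0.54761709, 0.09850187, 0.19145117]), 'tcp_rot': array([[-9.62130282e-01,  2.72588965e-01, -7.59215999e-04],
       [ 2.72589276e-01,  9.62130434e-01, -3.38649798e-04],
       [ 6.38152621e-04, -5.32779365e-04, -9.99999654e-01]]), 'ft_force': array([-0.16108159, -0.42946693, -0.19798494]), 'torque': array([-0.07277399,  0.01560611,  0.00031212]), 'opening': 0.08732558600238569}
```

Call:
{"api": "carry_out", "payload": {
  "xyz": [
    [-0.042,0.186,0],
    [0,0,0],
    [0,0,0.1],
    [0,0,0.15],
    [0,0,0.15],
    [0,0,0.1],
    [0,0,0],
    [0,0,0]
  ],
  "rot": [
    [0,0,0.0016],
    [0,0,0],
    [0,0,0],
    [0,0,0],
    [0,0,0],
    [0,0,0],
    [0,0,0],
    [0,0,0]
  ]
}}

```text
time: 5.35
position: [0.5623, 0.1244, 0.1173]
tcp_rot: [[-0.961, 0.277, 0.001], [0.277, 0.961, 0.0], [-0.001, 0.001, -1.0]]
ft_force: [0.5, 0.3, 0.0]
opening: 0.0874
```

```bash
python3 - <<'E'
from h import *
go([.5614,.1235,.107],73.9)
np.set_printoptions(precision=2,suppress=True)
s=get_state();print(s['ft_force'],s['torque'])
c=snap('side','side1');print(proj(c,[[.5614,.1235,.11]]))
i=cv2.imread('pics/side1.png')[170:300,190:330]; cv2.imwrite('pics/side1c.png',cv2.resize(i,(700,650),interpolation=2)[:600])
E
```

```text
t 5.35 pos [0.56228364 0.12440067 0.11726768] rot total/180 [0.0002 0.0004 0.0002] | shift in cur tool axes/150 [ 0.004 -0.007  0.068] | in target axes [ 0.004 -0.007  0.068]
[0.48 0.34 0.04] [-0.06 -0.07 -0.03]
[[262.37 226.41]]
```

View pics/side1c.png

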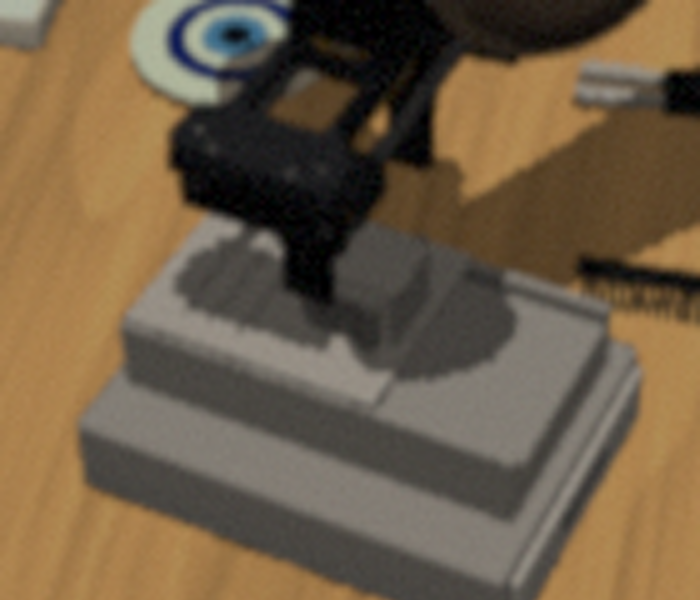

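Call:
{"api": "carry_out", "payload": {
  "xyz": [
    [0,-0.005,0.034],
    [0,0,0.034],
    [0,0,0],
    [0,0,0],
    [0,0,0]
  ],
  "rot": [
    [0,0,0],
    [0,0,0],
    [0,0,0],
    [0,0,0],
    [0,0,0]
  ],
  "claw": 0.62,
  "force": 10
}}

```text
time: 6.02
position: [0.5617, 0.1239, 0.1065]
tcp_rot: [[-0.961, 0.277, 0.0], [0.277, 0.961, 0.0], [-0.0, 0.0, -1.0]]
ft_force: [-0.4, -0.3, -0.0]
opening: 0.0549
```

```bash
cat >> h.py <<'E'
def ft(n=10):
    L=[];O=[];Q=[]
    for _ in range(n):
        camera('top'); s=get_state(); L.append([s['ft_force']@ux,s['ft_force']@uy,s['ft_force'][2]]);O.append(s['opening']);Q.append(s['position'])
    L=np.array(L);print('t',s['time'],'F unit axes',L.mean(0).round(2),'sd',L.std(0).round(2),'open',np.mean(O).round(4),'pos',np.mean(Q,0).round(4))
E
python3 -c "
from h import *
ft()"
```

```text
t 6.525 F unit axes [ 0.05 -0.02 -0.05] sd [0.48 0.33 0.54] open 0.0541 pos [0.5616 0.1238 0.1064]
```

Call:
{"api": "carry_out", "payload": {
  "xyz": [
    [0,0,0],
    [0,0,0],
    [0,0,0]
  ],
  "rot": [
    [0,0,0],
    [0,0,0],
    [0,0,0]
  ],
  "claw": 0.54
}}

```text
time: 6.9
position: [0.5615, 0.1237, 0.1063]
tcp_rot: [[-0.961, 0.277, -0.0], [0.277, 0.961, -0.0], [0.0, -0.0, -1.0]]
ft_force: [-0.6, 0.8, 0.3]
opening: 0.0475
```

```bash
python3 -c "
from h import *
ft()"
```

```text
t 7.4 F unit axes [ 0.1  -0.02 -0.12] sd [0.45 0.53 0.46] open 0.0471 pos [0.5615 0.1238 0.1064]
```

Call:
{"api": "carry_out", "payload": {
  "xyz": [
    [0,0,0],
    [0,0,0],
    [0,0,0]
  ],
  "rot": [
    [0,0,0],
    [0,0,0],
    [0,0,0]
  ],
  "claw": 0.5
}}

```text
time: 7.78
position: [0.5615, 0.1237, 0.1063]
tcp_rot: [[-0.961, 0.277, -0.0], [0.277, 0.961, 0.0], [0.0, 0.0, -1.0]]
ft_force: [0.4, -0.5, 0.5]
opening: 0.0436
```

```bash
python3 -c "
from h import *
ft()"
```

```text
t 8.275 F unit axes [-0.01 -0.15  0.18] sd [0.43 0.38 0.52] open 0.0435 pos [0.5615 0.1238 0.1063]
```

Call:
{"api": "carry_out", "payload": {
  "xyz": [
    [0,0,0],
    [0,0,0],
    [0,0,0]
  ],
  "rot": [
    [0,0,0],
    [0,0,0],
    [0,0,0]
  ],
  "claw": 0.445
}}

```text
time: 8.65
position: [0.5615, 0.1238, 0.1063]
tcp_rot: [[-0.961, 0.277, -0.0], [0.277, 0.961, -0.0], [0.0, -0.0, -1.0]]
ft_force: [0.3, 0.1, -1.1]
opening: 0.0389
```

```bash
python3 -c "
from h import *
ft()"
```

```text
t 9.15 F unit axes [-0.07  0.11 -0.3 ] sd [0.81 0.35 0.43] open 0.0387 pos [0.5615 0.1238 0.1064]
```

Call:
{"api": "carry_out", "payload": {
  "xyz": [
    [0.01,0,0],
    [0.01,0,0],
    [0,0,0],
    [0,0,0]
  ],
  "rot": [
    [0,0,0],
    [0,0,0],
    [0,0,0],
    [0,0,0]
  ]
}}

```text
time: 9.65
position: [0.5587, 0.1246, 0.1064]
tcp_rot: [[-0.961, 0.277, 0.0], [0.277, 0.961, 0.0], [-0.0, 0.0, -1.0]]
ft_force: [0.1, 0.9, -0.1]
opening: 0.0388
```

```bash
python3 -c "
from h import *
ft(6)"
```

```text
t 9.95 F unit axes [-0.02 -0.15 -0.4 ] sd [0.45 0.63 0.53] open 0.0389 pos [0.5587 0.1246 0.1064]
```

Call:
{"api": "carry_out", "payload": {
  "xyz": [
    [0.007,0,0],
    [0.007,0,0]
  ],
  "rot": [
    [0,0,0],
    [0,0,0]
  ]
}}

```text
time: 10.2
position: [0.5566, 0.1252, 0.1063]
tcp_rot: [[-0.961, 0.277, -0.0], [0.277, 0.961, -0.0], [0.0, -0.0, -1.0]]
ft_force: [0.1, 0.1, 0.6]
opening: 0.0387
```

```bash
python3 - <<'E'
from h import *
ft(4)
snap('side','side2')
i=cv2.imread('pics/side2.png')[170:300,190:330]; cv2.imwrite('pics/side2c.png',cv2.resize(i,(700,650),interpolation=2)[:600])
E
```

```text
t 10.4 F unit axes [-0.25  0.44  0.03] sd [0.42 0.5  0.39] open 0.0386 pos [0.5565 0.1252 0.1064]
```

View pics/side2c.png

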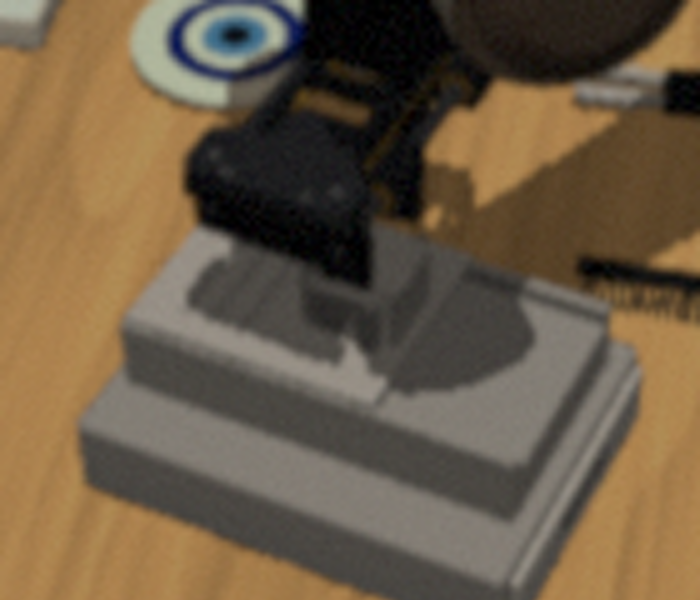

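```bash
python3 - <<'E'
from h import *
np.set_printoptions(precision=4,suppress=True)
s=get_state();R=s['tcp_rot'];p=s['position']
c=snap('side','side3')
i=c['image'][:,:,::-1].copy(); i=cv2.resize(i[170:290,190:330],(784,672),interpolation=2)
def mk(i,P,col):
    for q in proj(c,P): 
        x,y=(q-[190,170]+.5)*5.6; cv2.circle(i,(int(x),int(y)),3,col,-1)
h=s['opening']/2
# finger tips outer finger corners
mk(i,[p+R@np.array([a,h,.008]) for a in(-.0095,.0095)],(0,0,255))
mk(i,[p+R@np.array([a,h+.015,.008]) for a in(-.0095,.0095)],(0,255,255))
C=np.array([.5614,.1235,0]) 
mk(i,[C+a*ux+.025*uy+[0,0,z] for a in(-.018,.018) for z in(.097,.123)],(0,255,0))
mk(i,[C+a*ux+.018*uy*b+[0,0,.128] for a in(-.0245,.0245) for b in(-1,1)],(255,0,0))
cv2.imwrite('pics/side3c.png',i[:600])
P,uv=cloud(c)
m=(abs((P-p)@ux)<.03)&(((P-p)@uy)>.0)&(((P-p)@uy)<.08)&(P[:,2]>.085)
im=c['image'].astype(int)[uv[:,1],uv[:,0]].sum(1)
Q=P[m&(im<110)]; print(len(Q),Q[:,2].min(), np.percentile(Q[:,2],[1,5,10,50]))
q=Q[Q[:,2]<.12]-p; print(np.c_[q@ux,q@uy,q[:,2]][:30])
E
```

```text
1673 0.12820662998783883 [0.1454 0.2295 0.2317 0.2744]
[]
```

View pics/side3c.png

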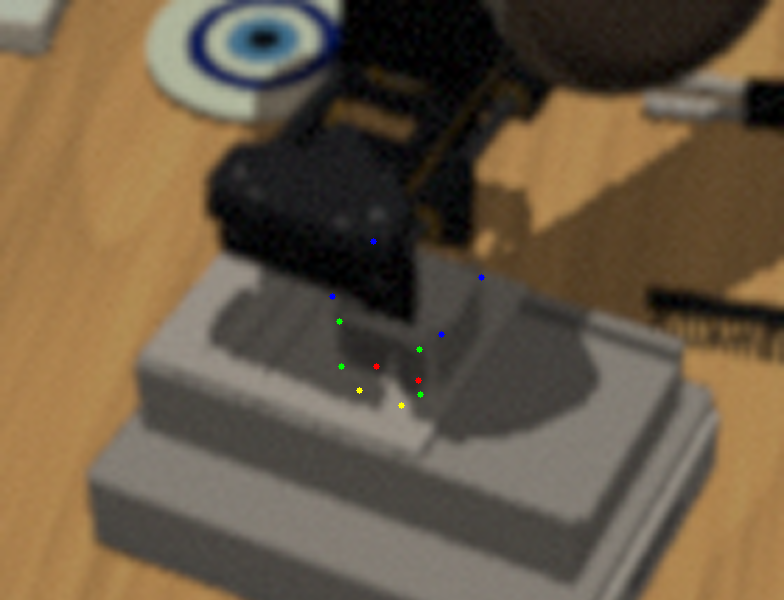

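```bash
python3 - <<'E'
from h import *
np.set_printoptions(precision=4,suppress=True)
c=camera('side')
i=cv2.imread('pics/side1.png'); i=cv2.resize(i[170:275,190:330],(784,588),interpolation=2)
def mk(i,P,col):
    for q in proj(c,P): 
        x,y=(q-[190,170]+.5)*5.6; cv2.circle(i,(int(x),int(y)),3,col,-1)
R=down(73.9);p=np.array([.5623,.1244,.1173]);h=.0437
mk(i,[p+R@np.array([a,h,.008]) for a in(-.0095,.0095)],(0,0,255))
mk(i,[p+R@np.array([a,h+.015,.008]) for a in(-.0095,.0095)],(0,255,255))
C=np.array([.5614,.1235,0]) 
mk(i,[C+a*ux+.025*uy+[0,0,z] for a in(-.018,.018) for z in(.097,.123)],(0,255,0))
mk(i,[C+a*ux+.018*uy*b+[0,0,.128] for a in(-.0245,.0245) for b in(-1,1)],(255,0,0))
cv2.imwrite('pics/side1d.png',i)
s=get_state();p=s['position'];print(p,s['opening'])
P,uv=cloud(c)
# profile of what is around tool, near finger: points, unit coordinates rel. TCP
q=np.c_[(P-p)@ux,(P-p)@uy,P[:,2]]
m=(abs(q[:,0])<.03)&(abs(q[:,1])<.08)&(q[:,2]>.1)&(q[:,2]<.2)
for a in q[m][np.argsort(uv[m][:,1])][::12]: print(a)
E
```

```text
[0.5567 0.1252 0.1064] 0.038666162757736294
[-0.0084 -0.0243  0.1999]
[-0.0128 -0.0202  0.1961]
[-0.013  -0.0244  0.1512]
[-0.0121 -0.026   0.1403]
[-0.0113  0.026   0.1719]
[ 0.0019 -0.0132  0.1299]
[ 0.0033 -0.0109  0.1282]
[ 0.003  -0.0054  0.1298]
[-0.0117  0.0273  0.1612]
[-0.0175 -0.0201  0.1225]
[-0.0191 -0.0116  0.1274]
[-0.0167 -0.0062  0.1279]
[-0.0052  0.0011  0.1264]
[0.0256 0.0106 0.1186]
[-0.0111  0.0027  0.1272]
[ 0.0276 -0.0018  0.1035]
[-0.0132  0.0068  0.1286]
[0.0155 0.0197 0.1246]
[-0.0167  0.0089  0.1288]
[0.0091 0.0223 0.1265]
[-0.0185 -0.0023  0.1164]
[0.0032 0.0193 0.1233]
[-0.0193 -0.0162  0.101 ]
[-0.001   0.0178  0.1206]
[0.0199 0.022  0.1122]
[-0.011   0.0177  0.1216]
[0.009  0.0232 0.1148]
[-0.0184  0.0076  0.1125]
[0.0006 0.02   0.1123]
[0.0173 0.0227 0.1042]
[-0.0129  0.0217  0.1166]
[-0.0044  0.0249  0.1127]
[-0.0014  0.0241  0.1073]
[-0.004   0.0244  0.1056]
[-0.0094  0.0252  0.1023]
```

View pics/side1d.png

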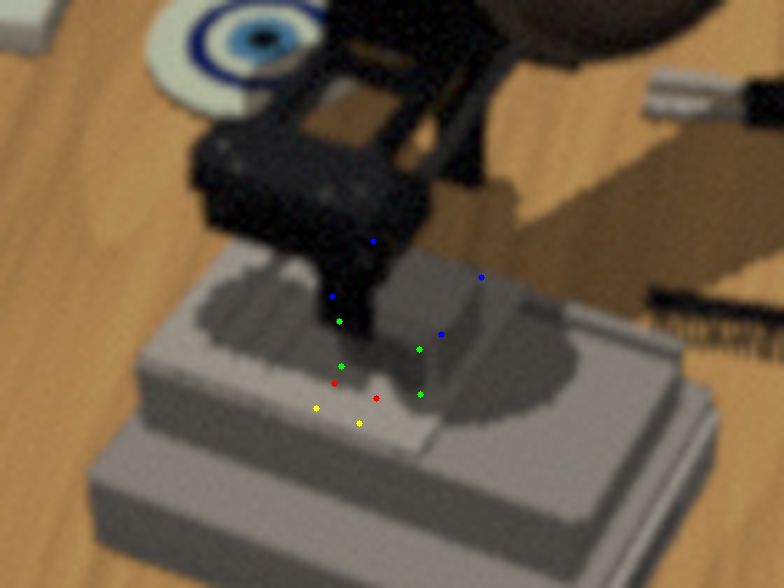

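```bash
python3 - <<'E'
from h import *
np.set_printoptions(precision=4,suppress=True)
s=get_state();p=s['position'];R=s['tcp_rot']
for n,cols in(('side',[(252,180,245),(262,185,245)]),):
    c=camera(n)
    for u,a,b in cols:
        for v in range(a,b,2):
            q=dep(c,[[u,v]])[0]; print(u,v,c['range_z'][v,u].round(3),c['image'][v,u],'unit', ((q-p)@ux).round(4),((q-p)@uy).round(4),q[2].round(4))
E
```

```text
252 180 1.004 [0 0 0] unit 0.0181 0.015 0.2533
252 182 1.003 [19 20 21] unit 0.0166 0.0181 0.2507
252 184 1.002 [ 8 14 11] unit 0.0148 0.0215 0.2485
252 186 1.003 [4 7 4] unit 0.0142 0.023 0.2445
252 188 1.005 [57 42 24] unit 0.0135 0.0247 0.2406
252 190 1.371 [82 60 37] unit 0.1502 -0.2162 -0.0001
252 192 1.011 [45 37 32] unit 0.0134 0.0255 0.2303
252 194 1.008 [29 29 31] unit 0.0111 0.03 0.2292
252 196 1.004 [31 31 33] unit 0.0083 0.0352 0.2288
252 198 0.995 [28 30 29] unit 0.004 0.0433 0.2313
252 200 0.965 [29 32 31] unit -0.0084 0.0654 0.2483
252 202 0.961 [32 30 28] unit -0.0112 0.0707 0.2483
252 204 0.955 [27 27 26] unit -0.0144 0.0767 0.2491
252 206 0.95 [28 26 32] unit -0.0174 0.0823 0.2496
252 208 0.945 [40 37 38] unit -0.0203 0.0879 0.25
252 210 0.94 [35 36 36] unit -0.0234 0.0936 0.2507
252 212 0.944 [20 18 16] unit -0.023 0.0933 0.245
252 214 0.945 [14 16 18] unit -0.0235 0.0945 0.2409
252 216 0.955 [0 0 1] unit -0.021 0.0905 0.2311
252 218 0.968 [0 2 4] unit -0.0176 0.085 0.2194
252 220 0.97 [5 7 7] unit -0.0179 0.0859 0.2148
252 222 0.974 [23 24 23] unit -0.0177 0.086 0
[... 1405 characters left out ...]
 9] unit -0.0366 0.078 0.224
262 219 0.967 [12 13 17] unit -0.0366 0.0782 0.2187
262 221 0.969 [10  8 13] unit -0.0372 0.0797 0.2147
262 223 1.057 [2 6 9] unit -0.0085 0.0263 0.15
262 225 1.058 [5 0 1] unit -0.0096 0.0285 0.1463
262 227 1.066 [30 28 24] unit -0.0079 0.0256 0.1368
262 229 1.081 [70 68 61] unit -0.0042 0.0191 0.1231
262 231 1.083 [61 57 54] unit -0.0049 0.0206 0.1185
262 233 1.083 [44 44 42] unit -0.0061 0.0231 0.1149
262 235 1.087 [42 40 37] unit -0.0062 0.0236 0.1091
262 237 1.093 [46 45 41] unit -0.0052 0.0221 0.1008
262 239 1.095 [69 65 62] unit -0.0061 0.0241 0.0965
262 241 1.093 [126 121 114] unit -0.0079 0.0277 0.0943
262 243 1.091 [145 137 127] unit -0.01 0.0318 0.0925
```

The picture contradicts the reading. The fingertips show near z≈0.134 (side px 262,228), though the reported TCP implies 0.098, so the fingers closed on air above the bridge and the cover hasn't moved. I open the gripper and measure this height offset.

Call:
{"api": "carry_out", "payload": {
  "xyz": [
    [-0.02,0,0],
    [-0.014,0,0],
    [0,0,0],
    [0,0,0],
    [0,0,0]
  ],
  "rot": [
    [0,0,0],
    [0,0,0],
    [0,0,0],
    [0,0,0],
    [0,0,0]
  ],
  "claw": 1
}}

```text
time: 11.22
position: [0.5615, 0.1238, 0.1064]
tcp_rot: [[-0.961, 0.277, -0.0], [0.277, 0.961, 0.0], [0.0, -0.0, -1.0]]
ft_force: [-0.8, -0.7, 0.0]
opening: 0.0806
```

```bash
python3 - <<'E'
from h import *
np.set_printoptions(precision=4,suppress=True)
s=get_state();p=s['position'];R=s['tcp_rot'];print(p,s['opening'])
c=snap('side','side4')
P,uv=cloud(c)
q=np.c_[(P-p)@ux,(P-p)@uy,P[:,2]]; im=c['image'].astype(int)[uv[:,1],uv[:,0]].sum(1)
m=(abs(q[:,0])<.02)&(q[:,1]>.035)&(q[:,1]<.075)&(q[:,2]>.1)&(im<110)
o=np.argsort(q[m][:,2])
for k in o[:40:2]: print(q[m][k],uv[m][k],im[m][k])
i=c['image'][:,:,::-1].copy(); i=cv2.resize(i[170:275,190:330],(784,588),interpolation=2)
def mk(P,col):
    for w in proj(c,P): 
        x,y=(w-[190,170]+.5)*5.6; cv2.circle(i,(int(x),int(y)),3,col,-1)
h=s['opening']/2
for dz,col in((0,(0,0,255)),(.03,(0,255,255)),(.04,(0,255,0))):
    mk([p+R@np.array([a,h+t,.008])+[0,0,dz] for a in(-.0095,.0095) for t in (0,.015)],col)
cv2.imwrite('pics/side4c.png',i)
E
```

```text
[0.5615 0.1238 0.1064] 0.08058145781249525
[0.0001 0.0479 0.1389] [252 231] 65
[-0.0096  0.0478  0.14  ] [256 232] 36
[-0.0117  0.0471  0.1402] [257 232] 58
[-0.0105  0.0447  0.1407] [257 231] 59
[-0.0067  0.0468  0.1409] [255 231] 5
[0.006  0.0505 0.1418] [249 230] 96
[0.0016 0.0494 0.1427] [251 230] 18
[0.0089 0.0497 0.1429] [248 229] 106
[-0.0098  0.0479  0.1432] [256 231] 23
[0.0065 0.0494 0.1436] [249 229] 46
[-0.011   0.0455  0.1447] [257 230] 52
[-0.0001  0.0479  0.1451] [252 229] 2
[0.0046 0.0481 0.1464] [250 228] 1
[-0.0103  0.0487  0.1472] [256 230] 0
[-0.0019  0.0464  0.1476] [253 228] 12
[-0.0003  0.048   0.1483] [252 228] 27
[0.0015 0.0492 0.1487] [251 228] 5
[-0.0059  0.0493  0.1489] [254 229] 3
[-0.011   0.0451  0.1503] [257 228] 74
[0.0069 0.048  0.1514] [249 226] 46
```

View pics/side4c.png

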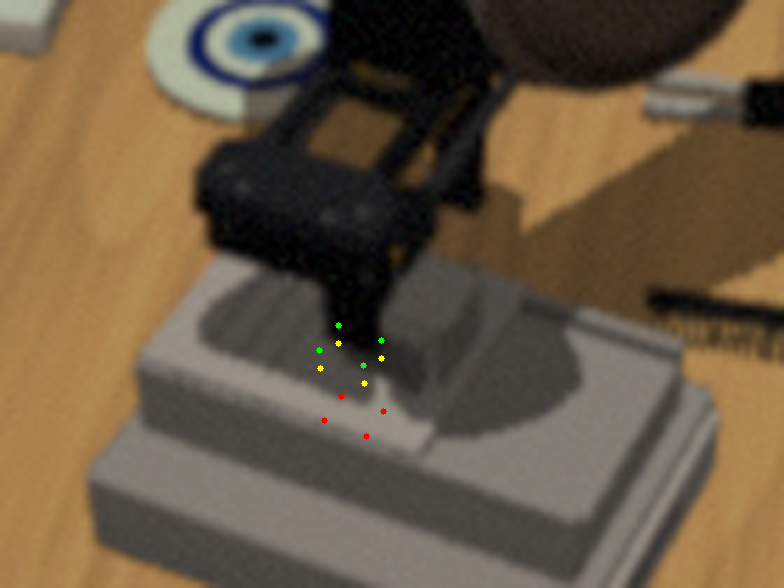

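Call:
{"api": "carry_out", "payload": {
  "xyz": [
    [0,0,0.07],
    [0,0,0.07],
    [0,0,0.06],
    [0,0,0],
    [0,0,0]
  ],
  "rot": [
    [0,0,0],
    [0,0,0],
    [0,0,0],
    [0,0,0],
    [0,0,0]
  ]
}}

```text
time: 11.9
position: [0.5618, 0.1238, 0.0764]
tcp_rot: [[-0.961, 0.277, 0.0], [0.277, 0.961, -0.0], [-0.0, -0.0, -1.0]]
ft_force: [0.5, 0.5, -0.1]
opening: 0.087
```

```bash
cat > tip.py <<'E'
from h import *
import sys
np.set_printoptions(precision=4,suppress=True)
def tip(tag):
    s=get_state();p=s['position'];R=s['tcp_rot'];print(p,s['opening'],s['ft_force'])
    c=snap('side',tag)
    P,uv=cloud(c)
    q=np.c_[(P-p)@R[:,0],(P-p)@R[:,1],P[:,2]]; im=c['image'].astype(int)[uv[:,1],uv[:,0]].sum(1)
    h=s['opening']/2
    m=(abs(q[:,0])<.02)&(q[:,1]>h-.005)&(q[:,1]<h+.03)&(q[:,2]>.005)&(q[:,2]<p[2]+.1)&(im<80)
    o=np.sort(q[m][:,2]); print('dark pts',m.sum(),'lowest z',o[:12], 'med xy of low', np.median(q[m][np.argsort(q[m][:,2])[:40]],0))
    return c,s
if __name__=='__main__':
    c,s=tip(sys.argv[1]);u,v=proj(c,[s['position']])[0].astype(int)
    i=cv2.imread(f'pics/{sys.argv[1]}.png')[max(v-60,0):v+45,max(u-70,0):u+70]; cv2.imwrite(f'pics/{sys.argv[1]}c.png',cv2.resize(i,None,fx=5,fy=5,interpolation=2))
E
python3 tip.py side5
```

```text
[0.5618 0.1238 0.0764] 0.08697303022677859 [ 0.4999  0.5333 -0.0772]
dark pts 76 lowest z [0.1088 0.1088 0.109  0.1103 0.1112 0.1117 0.1119 0.1129 0.1133 0.1135
 0.1136 0.114 ] med xy of low [0.0014 0.0512 0.1179]
```

View pics/side5c.png

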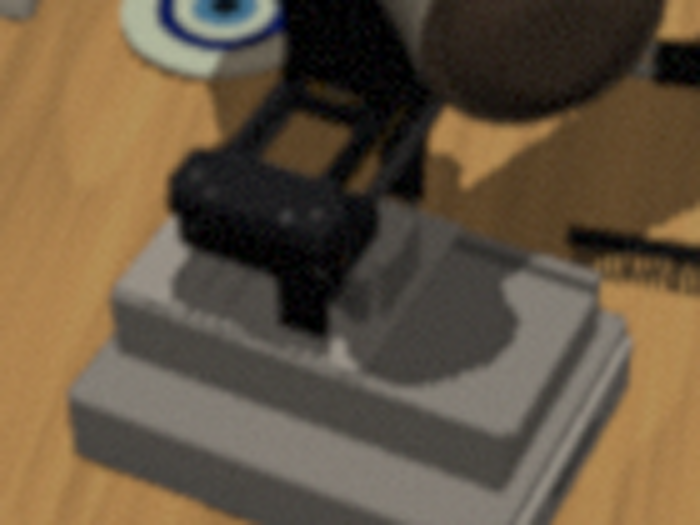

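Call:
{"api": "carry_out", "payload": {
  "xyz": [
    [0,0,0.013],
    [0,0,0.013],
    [0,0,0.013],
    [0,0,0],
    [0,0,0]
  ],
  "rot": [
    [0,0,0],
    [0,0,0],
    [0,0,0],
    [0,0,0],
    [0,0,0]
  ]
}}

```text
time: 12.58
position: [0.5616, 0.1237, 0.0705]
tcp_rot: [[-0.961, 0.277, -0.0], [0.277, 0.961, -0.0], [-0.0, -0.0, -1.0]]
ft_force: [-0.2, -0.1, -0.3]
opening: 0.0871
```

Call:
{"api": "carry_out", "payload": {
  "xyz": [
    [0,0,0.006],
    [0,0,0],
    [0,0,0]
  ],
  "rot": [
    [0,0,0],
    [0,0,0],
    [0,0,0]
  ]
}}

```text
time: 12.95
position: [0.5616, 0.1238, 0.0696]
tcp_rot: [[-0.961, 0.277, 0.0], [0.277, 0.961, 0.0], [-0.0, 0.0, -1.0]]
ft_force: [0.0, 0.3, -0.1]
opening: 0.0871
```

```bash
python3 tip.py side6; python3 -c "
from h import *
ft(5)"
```

```text
[0.5616 0.1238 0.0696] 0.08707782306859409 [ 0.021   0.2838 -0.0622]
dark pts 74 lowest z [0.1025 0.1042 0.1046 0.1047 0.1058 0.1058 0.1062 0.1066 0.107  0.1073
 0.1075 0.1076] med xy of low [0.0018 0.0518 0.1126]
t 13.25 F unit axes [0.17 0.22 0.13] sd [0.23 0.38 0.36] open 0.0871 pos [0.5616 0.1238 0.0696]
```

View pics/side6c.png

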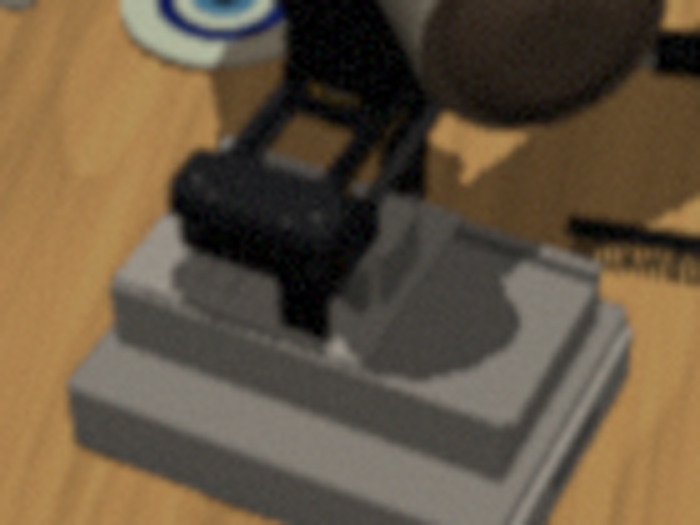

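Call:
{"api": "carry_out", "payload": {
  "xyz": [
    [0,0,0.012],
    [0,0,0],
    [0,0,0],
    [0,0,0],
    [0,0,0]
  ],
  "rot": [
    [0,0,0],
    [0,0,0],
    [0,0,0],
    [0,0,0],
    [0,0,0]
  ],
  "claw": 0.62,
  "force": 10
}}

```text
time: 13.88
position: [0.5616, 0.1238, 0.0678]
tcp_rot: [[-0.961, 0.277, -0.0], [0.277, 0.961, -0.0], [-0.0, -0.0, -1.0]]
ft_force: [0.1, -0.9, 0.3]
opening: 0.0551
```

```bash
python3 -c "
from h import *
ft(6)"
```

```text
t 14.175 F unit axes [ 0.02  0.2  -0.1 ] sd [0.42 0.57 0.37] open 0.0544 pos [0.5616 0.1238 0.0678]
```

Call:
{"api": "carry_out", "payload": {
  "xyz": [
    [0,0,0],
    [0,0,0],
    [0,0,0]
  ],
  "rot": [
    [0,0,0],
    [0,0,0],
    [0,0,0]
  ],
  "claw": 0.55
}}

```text
time: 14.55
position: [0.5613, 0.1232, 0.0678]
tcp_rot: [[-0.961, 0.277, -0.001], [0.277, 0.961, -0.001], [0.0, -0.001, -1.0]]
ft_force: [-0.3, -2.6, 1.8]
opening: 0.0482
```

```bash
python3 -c "
from h import *
ft(6)"
```

```text
t 14.85 F unit axes [ 0.49 -3.15  0.83] sd [0.36 0.48 0.55] open 0.0478 pos [0.5614 0.1233 0.0678]
```

Call:
{"api": "carry_out", "payload": {
  "xyz": [
    [0,-0.01,0],
    [0,0,0],
    [0,0,0]
  ],
  "rot": [
    [0,0,0],
    [0,0,0],
    [0,0,0]
  ],
  "claw": 0.52
}}

```text
time: 15.22
position: [0.5612, 0.1226, 0.0679]
tcp_rot: [[-0.961, 0.277, 0.0], [0.277, 0.961, 0.0], [-0.0, 0.0, -1.0]]
ft_force: [-1.2, -1.5, 1.6]
opening: 0.0458
```

```bash
python3 -c "
from h import *
ft(8)"
```

```text
t 15.625 F unit axes [-0.55 -1.45  1.78] sd [0.29 0.68 0.32] open 0.0452 pos [0.5612 0.1225 0.0679]
```

Call:
{"api": "carry_out", "payload": {
  "xyz": [
    [0,-0.005,0],
    [0,0,0],
    [0,0,0]
  ],
  "rot": [
    [0,0,0],
    [0,0,0],
    [0,0,0]
  ],
  "claw": 0.49
}}

```text
time: 16.0
position: [0.5611, 0.1219, 0.0679]
tcp_rot: [[-0.961, 0.277, 0.0], [0.277, 0.961, 0.0], [-0.0, 0.001, -1.0]]
ft_force: [-1.7, 1.6, 2.4]
opening: 0.0428
```

```bash
python3 -c "
from h import *
ft(8)"
```

```text
t 16.4 F unit axes [-1.62  0.75  2.49] sd [0.48 0.38 0.31] open 0.0428 pos [0.5611 0.1218 0.0679]
```

Call:
{"api": "carry_out", "payload": {
  "xyz": [
    [0,0.001,0],
    [0,0,0],
    [0,0,0],
    [0,0,0]
  ],
  "rot": [
    [0,0,0],
    [0,0,0],
    [0,0,0],
    [0,0,0]
  ],
  "claw": 0.445
}}

```text
time: 16.9
position: [0.5611, 0.1218, 0.068]
tcp_rot: [[-0.961, 0.277, 0.0], [0.277, 0.961, 0.0], [-0.0, 0.0, -1.0]]
ft_force: [-1.7, 2.1, 4.5]
opening: 0.0389
```

```bash
python3 -c "
from h import *
ft(8)"
```

```text
t 17.3 F unit axes [-1.54  0.95  4.44] sd [0.33 0.54 0.48] open 0.0389 pos [0.5611 0.1218 0.0679]
```

Call:
{"api": "carry_out", "payload": {
  "xyz": [
    [0.007,0.001,0],
    [0.007,0,0],
    [0,0,0]
  ],
  "rot": [
    [0,0,0],
    [0,0,0],
    [0,0,0]
  ]
}}

```text
time: 17.68
position: [0.5595, 0.1225, 0.0679]
tcp_rot: [[-0.961, 0.277, 0.001], [0.277, 0.961, 0.0], [-0.001, 0.0, -1.0]]
ft_force: [2.2, -0.5, 2.5]
opening: 0.0389
```

```bash
python3 -c "
from h import *
ft(6)"
```

```text
t 17.975 F unit axes [1.22 0.37 3.36] sd [0.43 0.47 0.5 ] open 0.039 pos [0.5593 0.1225 0.068 ]
```

Call:
{"api": "carry_out", "payload": {
  "xyz": [
    [0.008,0,0],
    [0.008,0,0],
    [0,0,0]
  ],
  "rot": [
    [0,0,0],
    [0,0,0],
    [0,0,0]
  ]
}}

```text
time: 18.35
position: [0.5566, 0.1232, 0.0679]
tcp_rot: [[-0.961, 0.277, 0.0], [0.277, 0.961, 0.0], [-0.0, 0.0, -1.0]]
ft_force: [0.6, 0.2, 4.9]
opening: 0.0391
```

```bash
python3 -c "
from h import *
ft(6)"
```

```text
t 18.65 F unit axes [0.95 0.47 5.  ] sd [0.53 0.15 0.55] open 0.0388 pos [0.5566 0.1232 0.0679]
```

Call:
{"api": "carry_out", "payload": {
  "xyz": [
    [0.01,0,0],
    [0.01,0,0]
  ],
  "rot": [
    [0,0,0],
    [0,0,0]
  ]
}}

```text
time: 18.9
position: [0.554, 0.124, 0.0679]
tcp_rot: [[-0.961, 0.277, 0.0], [0.277, 0.961, 0.0], [-0.0, 0.0, -1.0]]
ft_force: [2.0, 1.0, 4.7]
opening: 0.0385
```

```bash
python3 -c "
from h import *
ft(4)
c=snap('side','side7');i=cv2.imread('pics/side7.png')[160:280,190:330]; cv2.imwrite('pics/side7c.png',cv2.resize(i,(700,600),interpolation=2))"
```

```text
t 19.1 F unit axes [1.06 0.56 5.08] sd [0.25 0.45 0.39] open 0.0391 pos [0.5537 0.124  0.0679]
```

View pics/side7c.png

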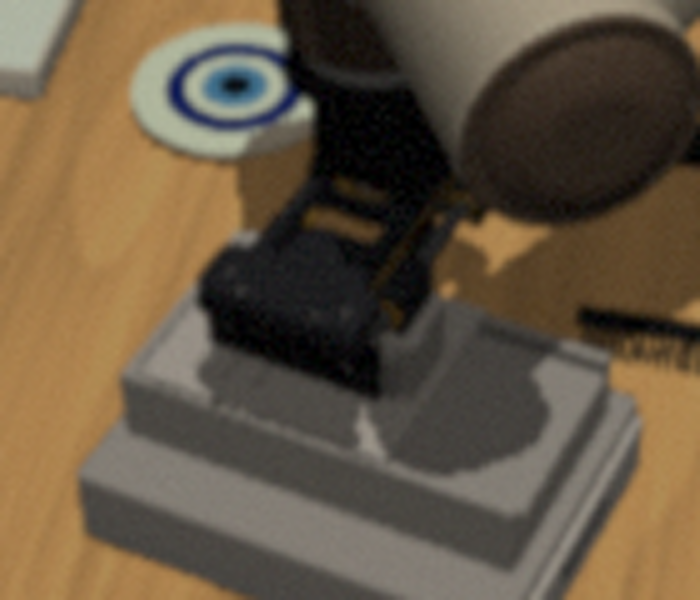

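Call:
{"api": "carry_out", "payload": {
  "xyz": [
    [0.03,0,0],
    [0.04,0,0],
    [0.04,0,0],
    [0,0,0]
  ],
  "rot": [
    [0,0,0],
    [0,0,0],
    [0,0,0],
    [0,0,0]
  ]
}}

```text
time: 19.65
position: [0.5371, 0.1287, 0.0679]
tcp_rot: [[-0.961, 0.277, -0.001], [0.277, 0.961, 0.0], [0.001, -0.0, -1.0]]
ft_force: [0.8, 0.2, 5.8]
opening: 0.0388
```

```bash
python3 -c "
from h import *
ft(4)
c=snap('side','side8');i=cv2.imread('pics/side8.png')[170:290,190:330]; cv2.imwrite('pics/side8c.png',cv2.resize(i,(700,600),interpolation=2))"
```

```text
t 19.85 F unit axes [-0.65  0.84  6.3 ] sd [0.18 0.46 0.5 ] open 0.0389 pos [0.5371 0.1287 0.0679]
```

View pics/side8c.png

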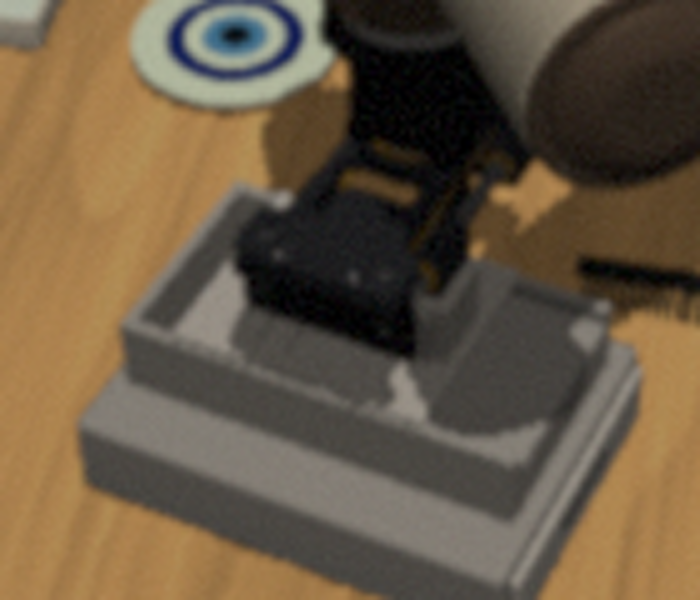

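The cover is free and has slid about 25 mm, and the pocket edge is showing. I relax the pinch and slide on.

Call:
{"api": "carry_out", "payload": {
  "xyz": [
    [0,0,-0.004],
    [0.04,0,0],
    [0.06,0,0],
    [0.06,0,0],
    [0.06,0,0],
    [0.06,0,0],
    [0,0,0]
  ],
  "rot": [
    [0,0,0],
    [0,0,0],
    [0,0,0],
    [0,0,0],
    [0,0,0],
    [0,0,0],
    [0,0,0]
  ],
  "claw": 0.5
}}

```text
time: 20.78
position: [0.4957, 0.1401, 0.068]
tcp_rot: [[-0.961, 0.277, -0.003], [0.277, 0.961, -0.0], [0.002, -0.001, -1.0]]
ft_force: [0.0, 3.6, -1.5]
opening: 0.0437
```

```bash
python3 -c "
from h import *
ft(4)
print((np.array([.5611,.1218,0])-get_state()['position'])@ux)
c=snap('side','side9');i=cv2.imread('pics/side9.png')[170:290,190:330]; cv2.imwrite('pics/side9c.png',cv2.resize(i,(700,600),interpolation=2))"
```

```text
t 20.975 F unit axes [-1.61  1.92 -1.37] sd [0.36 0.46 0.32] open 0.0435 pos [0.4965 0.14   0.068 ]
0.06681392619083511
```

View pics/side9c.png

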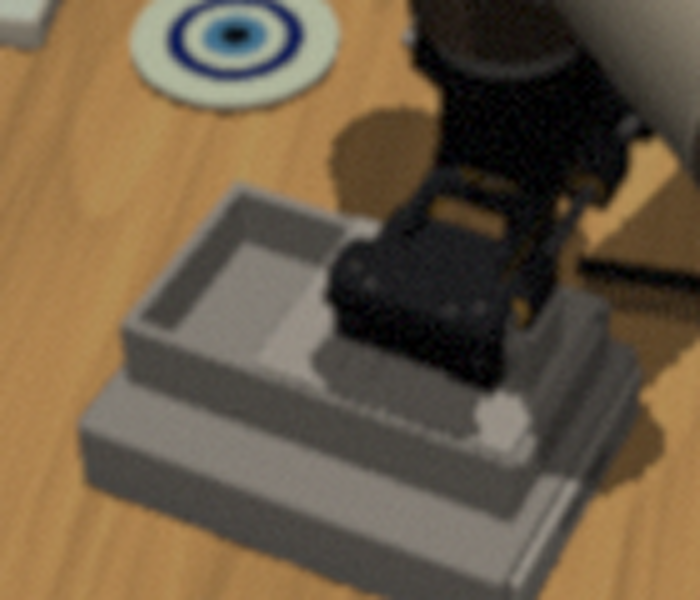

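Call:
{"api": "carry_out", "payload": {
  "xyz": [
    [0.05,0.004,0],
    [0.04,0,0],
    [0.015,0,0],
    [0,0,0]
  ],
  "rot": [
    [0,0,0],
    [0,0,0],
    [0,0,0],
    [0,0,0]
  ]
}}

```text
time: 21.52
position: [0.4817, 0.1448, 0.0681]
tcp_rot: [[-0.961, 0.277, -0.002], [0.277, 0.961, -0.001], [0.001, -0.001, -1.0]]
ft_force: [-0.5, 0.7, -5.0]
opening: 0.0437
```

```bash
python3 -c "
from h import *
ft(4)
print((np.array([.5611,.1218,0])-get_state()['position'])@ux)"
```

```text
t 21.725 F unit axes [-0.79  0.63 -4.39] sd [0.48 0.43 0.35] open 0.0436 pos [0.4817 0.1448 0.0681]
0.0825857942094228
```

Call:
{"api": "carry_out", "payload": {
  "xyz": [
    [0.01,0,0.003],
    [0.01,0,0],
    [0,0,0]
  ],
  "rot": [
    [0,0,0],
    [0,0,0],
    [0,0,0]
  ]
}}

```text
time: 22.1
position: [0.4798, 0.1458, 0.0681]
tcp_rot: [[-0.961, 0.277, 0.0], [0.277, 0.961, -0.0], [-0.0, -0.0, -1.0]]
ft_force: [1.1, -1.8, -4.7]
opening: 0.0437
```

```bash
python3 -c "
from h import *
ft(4)
print((np.array([.5611,.1218,0])-get_state()['position'])@ux)"
```

```text
t 22.3 F unit axes [ 1.06 -1.12 -3.81] sd [0.35 0.47 0.38] open 0.0435 pos [0.4798 0.1458 0.068 ]
0.0847638024442696
```

Call:
{"api": "carry_out", "payload": {
  "xyz": [
    [0.01,0,0],
    [0,0,0]
  ],
  "rot": [
    [0,0,0],
    [0,0,0]
  ]
}}

```text
time: 22.55
position: [0.479, 0.1464, 0.0683]
tcp_rot: [[-0.961, 0.276, 0.002], [0.276, 0.961, 0.0], [-0.001, 0.001, -1.0]]
ft_force: [4.2, -2.3, -3.9]
opening: 0.0438
```

```bash
python3 -c "
from h import *
ft(4)
print((np.array([.5611,.1218,0])-get_state()['position'])@ux)"
```

```text
t 22.75 F unit axes [ 5.1  -1.96 -3.51] sd [0.36 0.46 0.41] open 0.0436 pos [0.479  0.1464 0.0683]
0.08572841546621478
```

Call:
{"api": "carry_out", "payload": {
  "xyz": [
    [0,0,0],
    [0,0,0],
    [0,0,0],
    [0,0,0],
    [0,0,-0.1],
    [0,0,-0.25],
    [0,0,-0.25],
    [0,0,-0.1]
  ],
  "rot": [
    [0,0,0],
    [0,0,0],
    [0,0,0],
    [0,0,0],
    [0,0,0],
    [0,0,0],
    [0,0,0],
    [0,0,0]
  ],
  "claw": 1
}}

```text
time: 23.75
position: [0.4791, 0.147, 0.1752]
tcp_rot: [[-0.961, 0.276, 0.003], [0.276, 0.961, 0.002], [-0.003, 0.003, -1.0]]
ft_force: [-0.4, -0.4, 0.6]
opening: 0.0872
```

```bash
python3 - <<'E'
from h import *
np.set_printoptions(precision=4,suppress=True)
c=snap('side','sideA')
d=snap('top','topA')
go([.550,-.181,.17],83+0)
E
```

```text
t 23.85 pos [0.4789 0.1469 0.1742] rot total/180 [ 0.0008  0.0007 -0.0503] | shift in cur tool axes/150 [-1.06  -1.97   0.025] | in target axes [-0.737 -2.112  0.028]
```

View pics/topA.png

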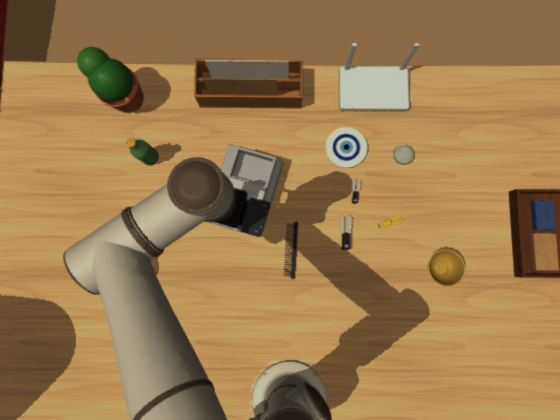

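View pics/sideA.png

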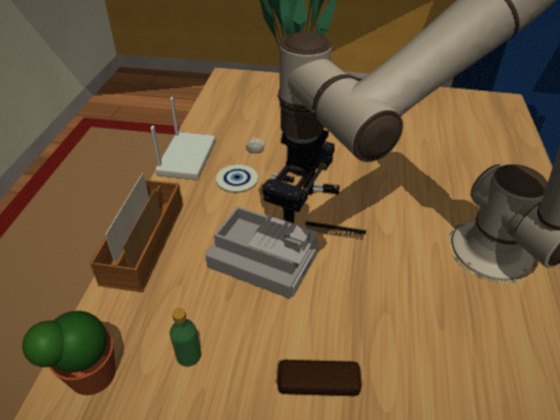

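```bash
cat > kfit.py <<'E'
from h import *
np.set_printoptions(precision=4,suppress=True)
from scipy.optimize import minimize
def model(p,c,shape,S=4):
    x,y,a=p; ca,sa=np.cos(a),np.sin(a)
    def W(pts): return np.array([[x+ca*u-sa*v,y+sa*u+ca*v,z] for u,v,z in pts])
    m=np.zeros((shape[0]*S,shape[1]*S),np.float32)
    def poly(pts):
        q=proj(c,W(pts)); 
        hull=cv2.convexHull(((q-off+.5)*S).astype(np.float32)).astype(np.int32)
        cv2.fillPoly(m,[hull],1)
    poly([(u,v,z) for u in(-.017,.017) for v in(-.007,.007) for z in(0,.016)])
    return cv2.resize(m,(shape[1],shape[0]),interpolation=cv2.INTER_AREA)
for n in('top','side'):
    c=camera(n); u,v=proj(c,[[.55,-.18,.01]])[0].astype(int); off=np.array([u-22,v-22])
    g=c['image'][v-22:v+22,u-22:u+22].astype(float).sum(2)
    bg=np.median(g); dk=np.clip((bg-g)/(bg-40),0,1); 
    dk[g>bg*.75]=0
    best=None
    for x in np.arange(.54,.561,.001):
        for y in np.arange(-.19,-.171,.001):
            for a in np.radians(np.arange(-18,10,3)):
                e=((model((x,y,a),c,g.shape)-dk)**2).sum()
                if best is None or e<best[0]: best=(e,x,y,np.degrees(a))
    print(n,best)
    i=cv2.resize(c['image'][v-22:v+22,u-22:u+22,::-1],(440,440),interpolation=2)
    def ln(pts):
        x,y,a=best[1],best[2],np.radians(best[3]);ca,sa=np.cos(a),np.sin(a)
        q=proj(c,[[x+ca*u-sa*v,y+sa*u+ca*v,z] for u,v,z in pts]); cv2.polylines(i,[((q-off+.5)*10).astype(np.int32)],True,(0,255,0),1)
    ln([(-.017,-.007,.016),(.017,-.007,.016),(.017,.007,.016),(-.017,.007,.016)])
    ln([(.017,-.009,.008),(.052,-.009,.008),(.052,.009,.008),(.017,.009,.008)])
    cv2.imwrite(f'pics/kf{n}.png',i)
cv2.imwrite('pics/kf.png',cv2.hconcat([cv2.resize(cv2.imread(f'pics/kf{n}.png'),(400,400)) for n in('top','side')]))
E
python3 kfit.py
```

```text
top (np.float64(118.20567493775464), np.float64(0.548), np.float64(-0.181), np.float64(-9.0))
side (np.float64(550.3941912224074), np.float64(0.556), np.float64(-0.188), np.float64(9.0))
```

View pics/kf.png

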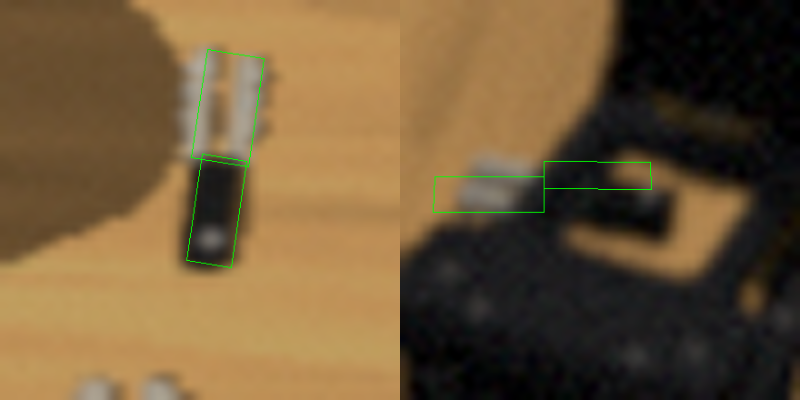

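Call:
{"api": "carry_out", "payload": {
  "xyz": [
    [0,0,0],
    [-0.1,-0.26,0],
    [-0.1,-0.26,0],
    [-0.1,-0.26,0],
    [-0.1,-0.26,0],
    [-0.1,-0.26,0],
    [-0.1,-0.26,0],
    [-0.1,-0.26,0],
    [0,0,0],
    [0,0,0]
  ],
  "rot": [
    [0,0,-0.058],
    [0,0,0],
    [0,0,0],
    [0,0,0],
    [0,0,0],
    [0,0,0],
    [0,0,0],
    [0,0,0],
    [0,0,0],
    [0,0,0]
  ]
}}

```text
time: 25.2
position: [0.5551, -0.1354, 0.1712]
tcp_rot: [[-0.995, 0.099, -0.003], [0.099, 0.995, 0.0], [0.003, 0.0, -1.0]]
ft_force: [0.0, -0.3, 0.8]
opening: 0.0872
```

```bash
python3 - <<'E'
from h import *
go([.548,-.1805,.07],84.5)
E
```

```text
t 25.2 pos [ 0.55506404 -0.13541379  0.17124726] rot total/180 [ 0.     -0.001  -0.0009] | shift in cur tool axes/150 [ 0.015 -0.304  0.675] | in target axes [ 0.018 -0.304  0.675]
```

Call:
{"api": "carry_out", "payload": {
  "xyz": [
    [0.018,-0.304,0],
    [0,0,0.25],
    [0,0,0.25],
    [0,0,0.17],
    [0,0,0],
    [0,0,0]
  ],
  "rot": [
    [0,-0.001,-0.001],
    [0,0,0],
    [0,0,0],
    [0,0,0],
    [0,0,0],
    [0,0,0]
  ],
  "claw": 0.6
}}

```text
time: 25.95
position: [0.55, -0.1802, 0.0735]
tcp_rot: [[-0.996, 0.093, 0.005], [0.093, 0.996, -0.001], [-0.005, -0.0, -1.0]]
ft_force: [0.6, -0.4, 1.2]
opening: 0.0526
```

```bash
python3 tip.py sideB; python3 - <<'E'
from h import *
go([.548,-.1805,.01],84.5)
c=snap('top','topB')
i=c['image'][150:250,310:410,::-1]; cv2.imwrite('pics/topBc.png',cv2.resize(i,(600,600),interpolation=2))
E
```

```text
[ 0.55   -0.1802  0.0735] 0.052562375882171594 [ 0.5779 -0.3685  1.2048]
dark pts 59 lowest z [0.1059 0.1074 0.1086 0.109  0.1091 0.1098 0.1099 0.1109 0.1113 0.1117
 0.1117 0.1127] med xy of low [0.0019 0.0354 0.1158]
t 26.0 pos [ 0.55026816 -0.18036363  0.07388168] rot total/180 [-0.0001  0.0018  0.0007] | shift in cur tool axes/150 [ 0.017 -0.002  0.426] | in target axes [ 0.015 -0.002  0.426]
```

View pics/sideBc.png

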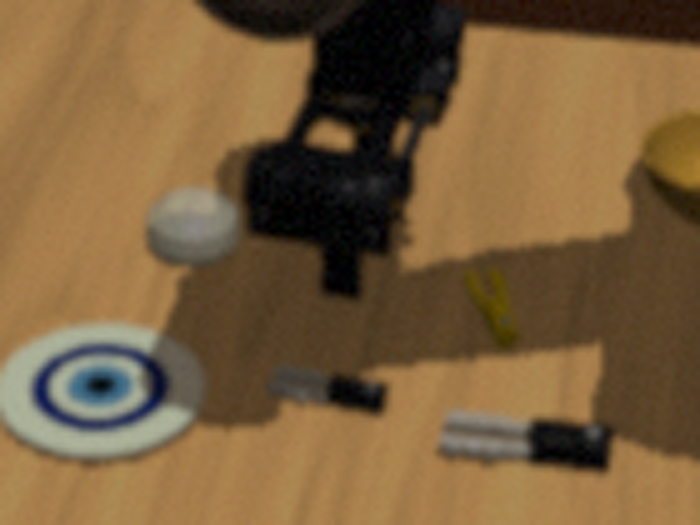

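View pics/topBc.png

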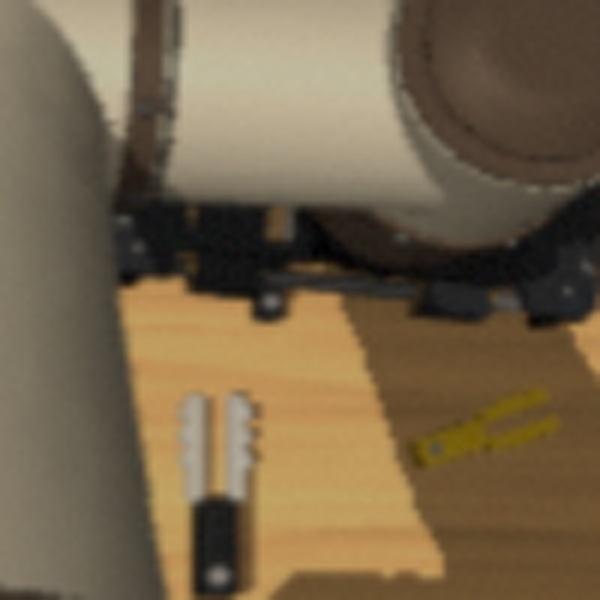

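Call:
{"api": "carry_out", "payload": {
  "xyz": [
    [0.01,0,0.12],
    [0,0,0.15],
    [0,0,0.15],
    [0,0,0.08],
    [0,0,0],
    [0,0,0]
  ],
  "rot": [
    [0,0,0],
    [0,0,0],
    [0,0,0],
    [0,0,0],
    [0,0,0],
    [0,0,0]
  ]
}}

```text
time: 26.8
position: [0.5489, -0.1808, -0.0015]
tcp_rot: [[-0.996, 0.095, 0.005], [0.095, 0.996, -0.001], [-0.005, -0.0, -1.0]]
ft_force: [-0.0, -0.2, 0.7]
opening: 0.0522
```

```bash
python3 tip.py sideC; python3 - <<'E'
from h import *
go([.548,-.1805,-.028],84.5)
E
```

```text
[ 0.5489 -0.1808 -0.0015] 0.05215804298354814 [-0.0167 -0.2373  0.7036]
dark pts 53 lowest z [0.0292 0.0294 0.0298 0.03   0.0306 0.031  0.0311 0.032  0.0329 0.0339
 0.0347 0.0354] med xy of low [0.0019 0.0353 0.0393]
t 26.85 pos [ 0.54886893 -0.18077431 -0.00141025] rot total/180 [-0.      0.0017  0.0004] | shift in cur tool axes/150 [0.007 0.001 0.177] | in target axes [0.006 0.001 0.177]
```

View pics/sideCc.png

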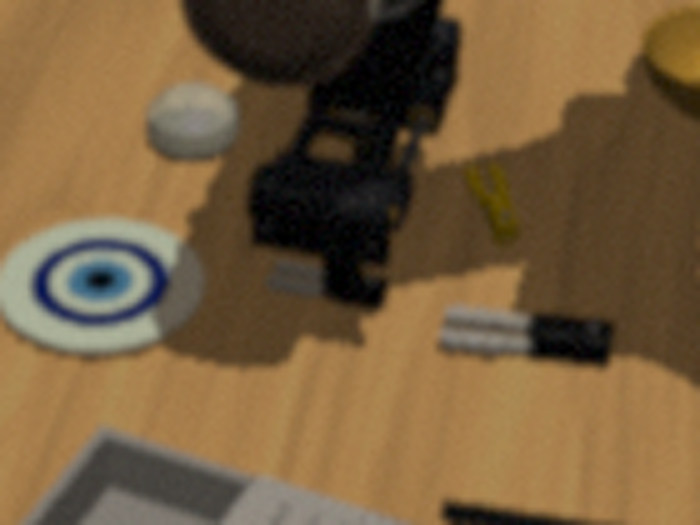

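Call:
{"api": "carry_out", "payload": {
  "xyz": [
    [0.006,0,0.06],
    [0,0,0.06],
    [0,0,0.02],
    [0,0,0],
    [0,0,0]
  ],
  "rot": [
    [0,0.0015,0],
    [0,0,0],
    [0,0,0],
    [0,0,0],
    [0,0,0]
  ]
}}

```text
time: 27.48
position: [0.5472, -0.1806, -0.0235]
tcp_rot: [[-0.995, 0.095, -0.001], [0.095, 0.995, 0.0], [0.001, -0.0, -1.0]]
ft_force: [0.1, -0.5, 0.8]
opening: 0.0523
```

Call:
{"api": "carry_out", "payload": {
  "xyz": [
    [0,0,0.01],
    [0,0,0.01],
    [0,0,0],
    [0,0,0]
  ],
  "rot": [
    [0,0,0],
    [0,0,0],
    [0,0,0],
    [0,0,0]
  ]
}}

```text
time: 27.98
position: [0.5471, -0.1806, -0.0265]
tcp_rot: [[-0.995, 0.095, -0.002], [0.095, 0.995, 0.0], [0.002, -0.0, -1.0]]
ft_force: [0.4, 0.1, 0.4]
opening: 0.0523
```

```bash
python3 tip.py sideD; python3 -c "
from h import *
go([.548,-.1805,-.028],84.5)
ft(4)"
```

```text
[ 0.5471 -0.1806 -0.0265] 0.052260028748008856 [0.4233 0.0789 0.394 ]
dark pts 41 lowest z [0.0053 0.0057 0.0058 0.0098 0.01   0.0108 0.0111 0.0119 0.0125 0.0126
 0.0128 0.0133] med xy of low [0.002  0.0356 0.0184]
t 28.025 pos [ 0.547067   -0.18060879 -0.02652233] rot total/180 [-0.     -0.0005  0.0003] | shift in cur tool axes/150 [-0.006  0.001  0.01 ] | in target axes [-0.006  0.001  0.01 ]
t 28.225 F unit axes [0.3  0.39 0.2 ] sd [0.46 0.27 0.44] open 0.0522 pos [ 0.5471 -0.1806 -0.0265]
```

View pics/sideDc.png

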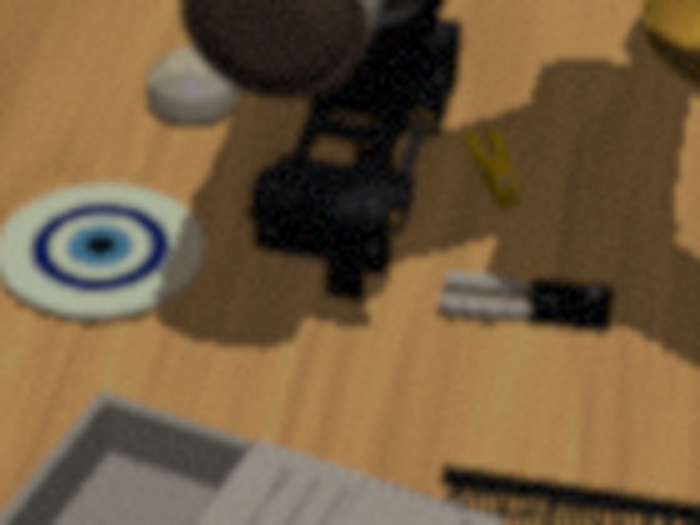

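Call:
{"api": "carry_out", "payload": {
  "xyz": [
    [0,0,0.012],
    [0,0,0],
    [0,0,0],
    [0,0,0],
    [0,0,0],
    [0,0,0],
    [0,0,0],
    [0,0,0]
  ],
  "rot": [
    [0,0,0],
    [0,0,0],
    [0,0,0],
    [0,0,0],
    [0,0,0],
    [0,0,0],
    [0,0,0],
    [0,0,0]
  ],
  "claw": 0,
  "force": 20
}}

```text
time: 29.22
position: [0.5471, -0.1806, -0.0283]
tcp_rot: [[-0.995, 0.095, -0.001], [0.095, 0.995, 0.0], [0.001, -0.0, -1.0]]
ft_force: [-0.7, -0.3, -0.3]
opening: 0.0137
```

```bash
python3 -c "
from h import *
ft(4)"
```

```text
t 29.425 F unit axes [0.27 0.27 0.01] sd [0.27 0.32 0.44] open 0.0139 pos [ 0.5471 -0.1806 -0.0283]
```

Call:
{"api": "carry_out", "payload": {
  "xyz": [
    [0,0,-0.08],
    [0,0,-0.2],
    [0,0,-0.25],
    [0,0,-0.25],
    [0,0,-0.2],
    [0,0,0],
    [0,0,0]
  ],
  "rot": [
    [0,0,0],
    [0,0,0],
    [0,0,0],
    [0,0,0],
    [0,0,0],
    [0,0,0],
    [0,0,0]
  ]
}}

```text
time: 30.3
position: [0.5465, -0.1804, 0.1182]
tcp_rot: [[-0.995, 0.095, -0.003], [0.095, 0.995, 0.001], [0.003, 0.001, -1.0]]
ft_force: [-0.2, -0.9, -0.2]
opening: 0.0136
```

```bash
python3 - <<'E'
from h import *
np.set_printoptions(precision=4,suppress=True)
s=get_state();print(s['position'],s['opening'])
c=snap('side','sideE')
i=c['image'][60:240,200:400,::-1]; cv2.imwrite('pics/sideEc.png',cv2.resize(i,(660,594),interpolation=2))
# unit pocket from depth
P,uv=cloud(c)
q=P-np.array([.5611,.1218,0]); q=np.c_[q@ux,q@uy,P[:,2]]
m=(abs(q[:,2]-.054)<.004)&(q[:,0]>.015)&(q[:,0]<.1)&(abs(q[:,1])<.052)
print('floor',m.sum(),q[m].min(0),q[m].max(0),np.median(q[m],0))
m=(abs(q[:,2]-.089)<.003)&(q[:,0]>-.1)&(q[:,0]<.12)&(abs(q[:,1])<.07)
print('rim',m.sum(),np.percentile(q[m],[1,99],axis=0))
m=(q[:,2]>.092)&(q[:,2]<.097)&(abs(q[:,0])<.15)&(abs(q[:,1])<.07)
print('cover',np.percentile(q[m],[1,99],axis=0))
m=(q[:,2]>.124)&(q[:,2]<.132)&(abs(q[:,0]+.08)<.06)&(abs(q[:,1])<.07)
print('bridge',m.sum(),q[m].min(0),q[m].max(0))
E
```

```text
[ 0.5465 -0.1804  0.1182] 0.013624226454034528
floor 555 [ 0.033 -0.052  0.05 ] [0.0969 0.0201 0.058 ] [ 0.0646 -0.0155  0.0544]
rim 449 [[-0.0969 -0.0554  0.0862]
 [ 0.1004  0.0562  0.092 ]]
cover [[-0.1138 -0.0515  0.0921]
 [ 0.0128  0.0537  0.0968]]
bridge 295 [-0.1093 -0.026   0.1241] [-0.0601  0.0278  0.1319]
```

View pics/sideEc.png

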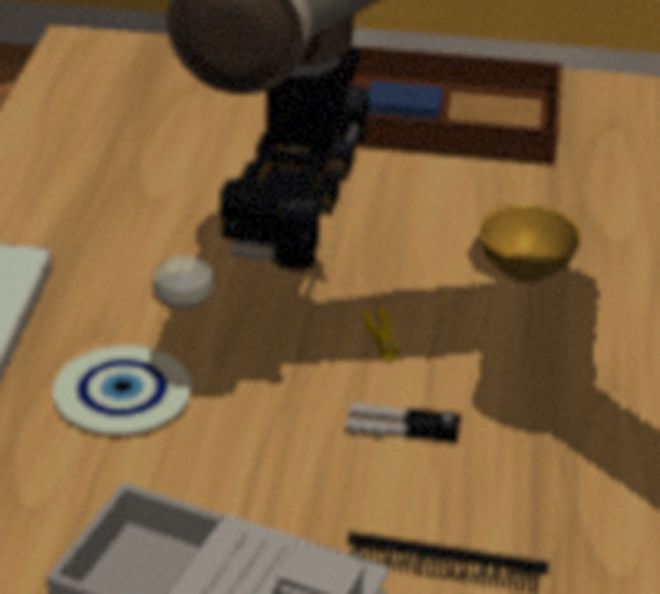

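Call:
{"api": "carry_out", "payload": {
  "xyz": [
    [0,0,0],
    [0,0,0],
    [0,0,0],
    [0,0,0],
    [0,0,0],
    [0,0,0],
    [0,0,0],
    [0,0,0],
    [0,0,0]
  ],
  "rot": [
    [0,0,-0.05],
    [0,0,-0.055],
    [0,0,-0.055],
    [0,0,-0.055],
    [0,0,-0.055],
    [0,0,-0.055],
    [0,0,-0.055],
    [0,0,-0.055],
    [0,0,0]
  ]
}}

```text
time: 31.48
position: [0.5464, -0.1805, 0.1172]
tcp_rot: [[-0.297, -0.955, -0.004], [-0.955, 0.297, 0.0], [0.001, 0.004, -1.0]]
ft_force: [-0.1, -0.6, -0.1]
opening: 0.0137
```

```bash
cat > tgt.py <<'E'
from h import *
import sys
z=float(sys.argv[1])
T=np.array([.5611,.1218,0])+.0575*ux-.0185*uy+[0,0,z]; print(T); go(T,163.9)
E
python3 tgt.py .118
```

```text
[0.61121448 0.08807999 0.118     ]
t 31.475 pos [ 0.546428   -0.18050337  0.11724089] rot total/180 [ 0.0014 -0.0003 -0.0065] | shift in cur tool axes/150 [-1.838  0.119 -0.006] | in target axes [-1.84   0.082 -0.005]
```

Call:
{"api": "carry_out", "payload": {
  "xyz": [
    [-0.2,0.012,-0.01],
    [-0.26,0.012,0],
    [-0.26,0.012,0],
    [-0.26,0.012,0],
    [-0.26,0.012,0],
    [-0.26,0.012,0],
    [-0.2,0.01,0],
    [-0.14,0,0],
    [0,0,0],
    [0,0,0]
  ],
  "rot": [
    [0,0,-0.0065],
    [0,0,0],
    [0,0,0],
    [0,0,0],
    [0,0,0],
    [0,0,0],
    [0,0,0],
    [0,0,0],
    [0,0,0],
    [0,0,0]
  ]
}}

```text
time: 32.72
position: [0.6116, 0.0873, 0.1197]
tcp_rot: [[-0.277, -0.961, -0.003], [-0.961, 0.277, -0.0], [0.001, 0.002, -1.0]]
ft_force: [0.5, -1.0, -1.7]
opening: 0.0139
```

```bash
python3 tgt.py .07; python3 - <<'E'
from h import *
c=snap('side','sideF')
i=c['image'][160:300,180:340,::-1]; cv2.imwrite('pics/sideFc.png',cv2.resize(i,(680,595),interpolation=2))
E
```

```text
[0.61121448 0.08807999 0.07      ]
t 32.725 pos [0.61158497 0.08730995 0.11970597] rot total/180 [ 0.0008 -0.0003  0.0003] | shift in cur tool axes/150 [-0.005  0.003  0.331] | in target axes [-0.004  0.004  0.331]
```

View pics/sideFc.png

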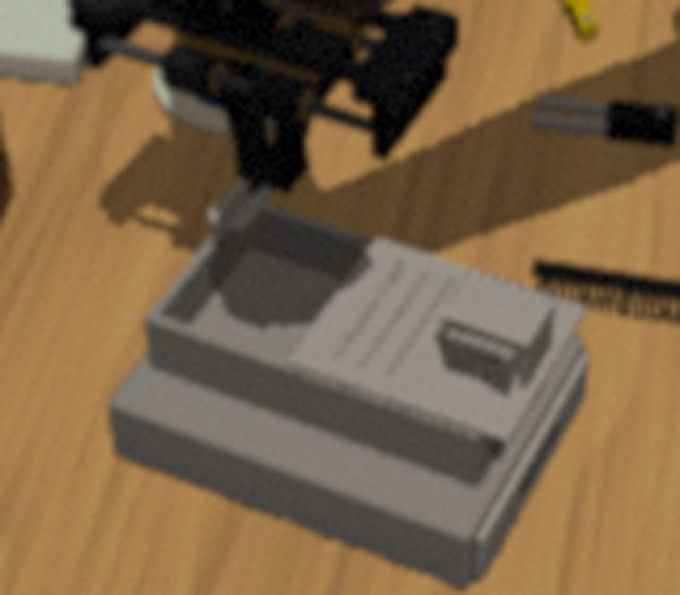

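Call:
{"api": "carry_out", "payload": {
  "xyz": [
    [-0.004,0.003,0.1],
    [0,0,0.15],
    [0,0,0.15],
    [0,0,0.07],
    [0,0,0],
    [0,0,0]
  ],
  "rot": [
    [0,0,0],
    [0,0,0],
    [0,0,0],
    [0,0,0],
    [0,0,0],
    [0,0,0]
  ]
}}

```text
time: 33.52
position: [0.6123, 0.0888, 0.0504]
tcp_rot: [[-0.275, -0.961, 0.0], [-0.961, 0.275, 0.0], [-0.0, 0.0, -1.0]]
ft_force: [-0.9, -0.2, -0.8]
opening: 0.014
```

```bash
python3 tgt.py .028; python3 - <<'E'
from h import *
ft(3)
c=snap('side','sideG')
i=c['image'][160:300,180:340,::-1]; cv2.imwrite('pics/sideGc.png',cv2.resize(i,(680,595),interpolation=2))
E
```

```text
[0.61121448 0.08807999 0.028     ]
t 33.525 pos [0.61232934 0.08875097 0.05038012] rot total/180 [0.     0.0002 0.0007] | shift in cur tool axes/150 [0.006 0.006 0.149] | in target axes [0.006 0.006 0.149]
t 33.675 F unit axes [ 0.4   0.28 -0.74] sd [0.37 0.31 0.56] open 0.0136 pos [0.6123 0.0889 0.0506]
```

View pics/sideGc.png

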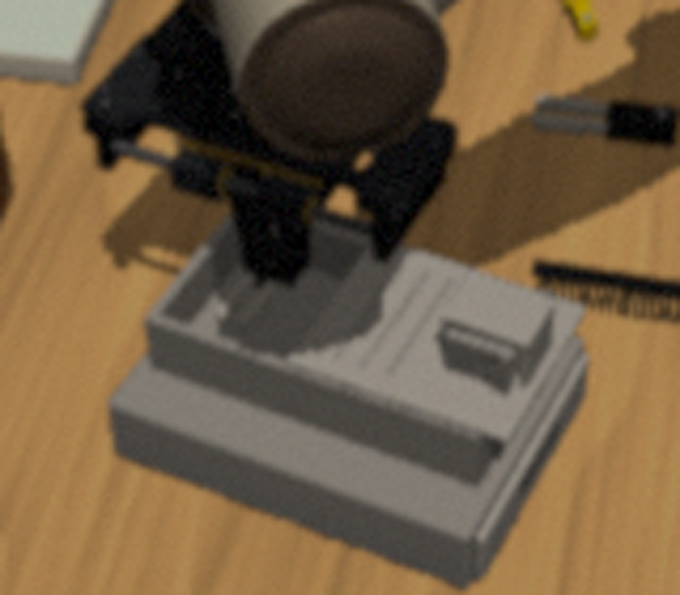

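Call:
{"api": "carry_out", "payload": {
  "xyz": [
    [0.005,0.006,0.05],
    [0,0,0.06],
    [0,0,0.03],
    [0,0,0],
    [0,0,0],
    [0,0,0]
  ],
  "rot": [
    [0,0,0],
    [0,0,0],
    [0,0,0],
    [0,0,0],
    [0,0,0],
    [0,0,0]
  ]
}}

```text
time: 34.48
position: [0.6108, 0.0883, 0.0289]
tcp_rot: [[-0.275, -0.961, -0.001], [-0.961, 0.275, 0.0], [-0.0, 0.001, -1.0]]
ft_force: [0.4, -0.2, -0.2]
opening: 0.0138
```

```bash
python3 tgt.py .0265; python3 - <<'E'
from h import *
ft(3)
E
```

```text
[0.61121448 0.08807999 0.0265    ]
t 34.475 pos [0.61077568 0.0883296  0.02888287] rot total/180 [0.0003 0.     0.0007] | shift in cur tool axes/150 [ 0.001 -0.003  0.016] | in target axes [ 0.001 -0.003  0.016]
t 34.625 F unit axes [-0.02 -0.22 -0.91] sd [0.5  0.38 0.39] open 0.0137 pos [0.6107 0.0883 0.0288]
```

Now down 2 mm more, release part-way (about 28 mm opening), then lift.

Call:
{"api": "carry_out", "payload": {
  "xyz": [
    [0,0,0.014],
    [0,0,0],
    [0,0,0]
  ],
  "rot": [
    [0,0,0],
    [0,0,0],
    [0,0,0]
  ]
}}

```text
time: 35.0
position: [0.6105, 0.0882, 0.0264]
tcp_rot: [[-0.275, -0.961, -0.002], [-0.961, 0.275, 0.0], [0.0, 0.002, -1.0]]
ft_force: [0.3, -0.4, -0.7]
opening: 0.014
```

Call:
{"api": "carry_out", "payload": {
  "xyz": [
    [0,0,0],
    [0,0,0],
    [0,0,0],
    [0,0,0],
    [0,0,0]
  ],
  "rot": [
    [0,0,0],
    [0,0,0],
    [0,0,0],
    [0,0,0],
    [0,0,0]
  ],
  "claw": 0.3,
  "force": 5
}}

```text
time: 35.62
position: [0.6105, 0.0882, 0.0265]
tcp_rot: [[-0.275, -0.961, -0.002], [-0.961, 0.275, 0.0], [0.0, 0.002, -1.0]]
ft_force: [-1.0, 0.1, 0.3]
opening: 0.0262
```

Call:
{"api": "carry_out", "payload": {
  "xyz": [
    [0,0,-0.05],
    [0,0,-0.15],
    [0,0,-0.25],
    [0,0,-0.25],
    [0,0,-0.25],
    [0,0,-0.2],
    [0,0,0],
    [0,0,0]
  ],
  "rot": [
    [0,0,0],
    [0,0,0],
    [0,0,0],
    [0,0,0],
    [0,0,0],
    [0,0,0],
    [0,0,0],
    [0,0,0]
  ]
}}

```text
time: 36.62
position: [0.6102, 0.0882, 0.1985]
tcp_rot: [[-0.275, -0.961, -0.003], [-0.961, 0.275, 0.0], [0.0, 0.003, -1.0]]
ft_force: [-0.4, -0.3, 0.2]
opening: 0.0263
```

```bash
python3 - <<'E'
from h import *
ft(2)
c=snap('side','sideH')
i=c['image'][160:300,180:340,::-1]; cv2.imwrite('pics/sideHc.png',cv2.resize(i,(680,595),interpolation=2))
E
```

```text
t 36.725 F unit axes [-0.44  0.22 -0.94] sd [0.37 0.56 0.65] open 0.0261 pos [0.61   0.088  0.1978]
```

View pics/sideHc.png

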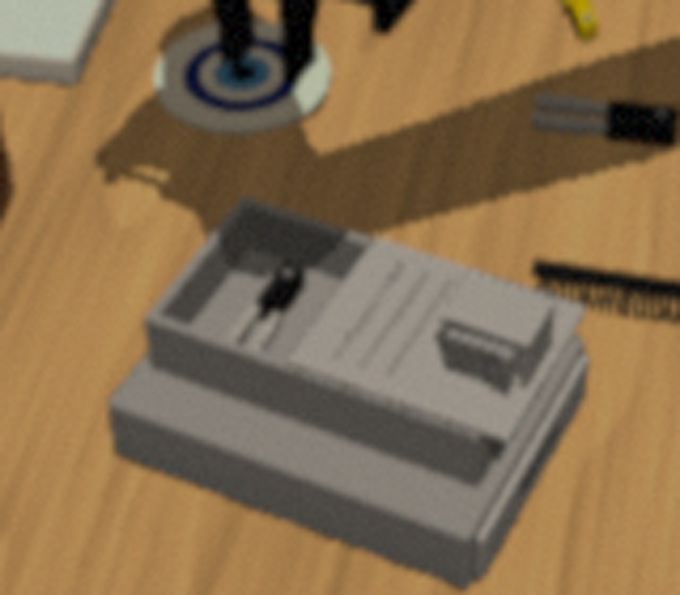

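```bash
python3 - <<'E'
from h import *
np.set_printoptions(precision=4,suppress=True)
c=camera('side');P,uv=cloud(c)
q=P-np.array([.5611,.1218,0]); q=np.c_[q@ux,q@uy,P[:,2]]; im=c['image'].astype(int)[uv[:,1],uv[:,0]].sum(1)
m=(q[:,0]>.02)&(q[:,0]<.094)&(abs(q[:,1])<.048)&(q[:,2]<.1)&(im<100)
print('grip',m.sum(),np.median(q[m],0),q[m].min(0),q[m].max(0))
m=(q[:,2]>.124)&(q[:,2]<.132)&(abs(q[:,0]+.08)<.06)&(abs(q[:,1])<.07)
print('bridge x mid',(q[m].min(0)+q[m].max(0))[0]/2)
print(get_state()['ft_force'],get_state()['time'])
print(close_job())
E
```

```text
grip 41 [ 0.0513 -0.0134  0.0684] [ 0.0486 -0.0315  0.0594] [0.0581 0.0009 0.0724]
bridge x mid -0.08458037961741369
[-0.2413  0.2536  0.1343] 36.825
the job is handed in; nothing more can be done
None
```

The cover is fully open, the keys are lying flat in the pocket, the arm is lifted clear, and the job is handed in at 36.8 s. No verdict was reported.

**What I did:** I squeezed both tabs to 38.9 mm over the pads, evening the sideways force to under 1 N. The pull on the cover stayed around 1–2 N until it was free. I then slid it to its stop, where it pushed back with about 5 N. I picked up the smaller black pair of keys, set it down in the pocket with the keys along the unit's y, let go and lifted.

**Last checks:**
- **Cover:** the bridge sits about 84.6 mm from its shut position.
- **Keys:** the black grip's visible surface is at 59–72 mm height. With a 16 mm grip on a floor at 54 mm, that puts its centre at about 62 mm, inside the pocket and below the 70 mm limit. I judged that they lie flat from the picture and did not measure the tilt.
- **Robot:** there was no force on the tool, and it is well clear of everything.
- **Bystanders:** I did not measure their positions again. The plate, comb and larger keys look unmoved in the last picture, and I felt no contact with any of them.

**What disagreed:** the reported tool height was about 40 mm lower than the fingers really were, judging by the camera. My first pinch therefore closed on air above the bridge and did no harm. I corrected the height from the pictures and by force, and the correction held for the rest of the run.

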